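Load the specimen press, let its ram down and switch it on

ROBOT

A 6-joint arm with a two-finger parallel gripper is mounted at the origin on the work surface. World frame = base frame: x ahead of the robot, y to its left, z up, the work surface at z = 0. Lengths are in mm, angles in rad, forces in N, time in s.
With the tool pointing down it reaches from about 275 to 1000 mm from the base axis. Payload 8.4 kg.
Tool frame: the origin (TCP) lies between the finger pads; the fingertips stand 22 mm ahead of it and the grasp point (between the pads) lies 3 mm ahead of it (r.nose_length is the z of the fingertips in the tool frame, in mm); z points along the fingers, y is the line along which they close (so a half turn about z gives the same grasp; the last joint's range is limited). The gripper opens to 85 mm and grips with 20 to 120 N. Pads are 22 mm wide; open, the fingers measure 114 mm over their backs; the gripper's body (76 mm by 85 mm) begins 54 mm behind the grasp point. The pads swing forward as they close: fully open they stand 13 mm farther back than shut.
Start: joints at [-1.339, 0.353, 1.633, -0, 1.155, -0.002], TCP at [144.796, -607.998, 224.681] pointing down, gripper open.
Joint ranges: [-2.63, 2.63], [-0.92, 2.1], [0.06, 2.66], [-1.3, 4.44], [0, 2.69], [-3.02, 3.02]. Speed limits (rad/s): [2.22, 2.22, 2.79, 3.14, 3.14, 3.14].

INTERFACE

Orientations are given as [roll, pitch, yaw] about the fixed x, y, z axes, in that order (R = Rz(yaw) Ry(pitch) Rx(roll)).
In Python, from rig import r gives the robot as it stands.
- The arm moves only by the shell command python3 steer.py 'ROWS' [FORCE]. ROWS is rows parted by semicolons, their numbers by spaces, 1 to 5 of them, each of 7 numbers: a rotation vector rx, ry, rz in rad, then dx, dy, dz in mm, then the opening from 0.0 (shut) to 1.0 (fully open); each row shifts and turns the commanded pose from where the row before left it, along the tool's axes as they then stand; what a row does not reach is not made up. A row lasts 1/12 s, in which the tool goes at most 41.7 mm and 0.125 rad, less where a joint would pass 70% of its speed; a pose out of reach is approached as far as the arm can. The fingers move at their own pace and stop on an object; FORCE is the grip in N (left out, the last holds). Time passes only in rows, so rows that do not move let the fingers close. It prints the time, the measured TCP pose, the force, the opening and the grip force at its end.
- r.sense(): the state, without advancing time (a new reading comes with each control period).
- r.grab_frame(name): name is "scene" or "top"; returns the picture (384x512x3 uint8, red, green, blue); there is no depth.
- r.camera_params(name): a dict with "fx", "fy", "cx", "cy" (pixels), "dist_coeffs" ([k1, k2, p1, p2, k3] as OpenCV has them; the pictures are not rectified), "rvec" (rotation vector, rad) and "tvec" (3), from world to camera coordinates, as OpenCV has them. Camera axes: x right, y down, z forward; pixel columns grow to the right and rows downward; lengths in mm; the calibration is good to about 2 mm. A picture is of the moment at which its call begins. camera_params takes no time and is no camera call.
- r.sign_off(): hands the job in; it is judged then, once.
The state is a dict: "clock": time; "qpos": joint angles; "qvel": joint speeds; "joint_efforts": joint torques, N m; "eef_pos": TCP position; "tcp_rot": TCP orientation; "contact_force": force on the tool from outside, world axes, zero at the start; "wrist_torque": the same for the moment, N m; "opening": opening from 0.0 (shut) to 1.0 (fully open); "grasp_force": force on a finger pad.
Only numpy, scipy, OpenCV 4.12 (cv2) and the standard library are available. Lean on these libraries where they do the work, as an engineer would, in place of code of your own. Each camera call takes 0.05 s, during which the arm holds its last target. There are 200 camera calls.

TASK

Set every hexagonal metal specimen from the green tray onto the raised platen of the press, none on top of another, then crack the release valve open just far enough that the platen sinks slowly, never dropping, all the way to the bottom, and close the valve again. Then swing the hinged hold-down bar over the mouth until it rests in its catch, and last of all press the rocker switch over to on. Leave the reagent bottle standing.

Things in the scene. Friction and masses are not known exactly. Their poses are not given: they have to be found in the camera images.
- press: The press; fixed, place and yaw vary. Origin: centre of the chamber's underside on the table; x away from the robot, y left, z up; offsets below are in this frame, mm. White chamber 140 (x) by 180 (y), open on top, walls 10, rim at z 78. On its left a blue deck, y 90 to 190, top at z 60. The fork catch stands at the front wall, x -76, 96 high.
- platen (a point): Centre of the top face of the steel platen (116 by 156 mm) that is the ram's head and fills the chamber; axes as the press. Raised it lies at z 70 in the press frame (8 mm below the rim), fully down at z 30. Raised, it bears a push of 25 N (giving up to 3 mm) while the valve is closed.
- ram (a joint): How far the platen has sunk, m: 0 raised, 0.040 fully down. It cannot be pumped up again.
- valve (a joint): Release valve angle, rad: 0 closed (starts 0 to 0.08), at most 1.6; grows anticlockwise seen from above. The platen begins to sink somewhere between 0.36 and 0.65, differing from start to start, and some 11 mm/s faster for each 0.1 rad beyond that. Turning it back stops the platen. It stays where it is left; turning takes about 0.15 N m.
- valve_grip (a point): Grip point on the valve's dark steel bar handle, on its upright axis at (-35, 140, 105) in the press frame, 11 mm below the handle's top. The handle is 56 long along this point's x, 12 wide along its y, 26 high; with the valve closed its length lies along the press's x.
- bar (a joint): Hold-down bar angle, rad: 0 closed, lying level over the mouth in the fork; about 1.57 upright; at most 1.9, leaning away from the robot. Starts at 1.62 to 1.85. A stiff hinge (0.28 N m) holds it wherever it is left. Gripped hard it binds between the fingers as it swings: grip lightly (about 12 N) or take it afresh every 0.5 rad, or push it with a fingertip.
- bar_grip (a point): Point on the bar's centreline 120 mm from its hinge. The bar is flat steel, 24 wide (along the press's y), 8 thick, and reaches 32 mm beyond this point; it can be taken by its narrow sides. It swings in the press's x-z plane; closed, this point is at (-45, 0, 87) in the press frame.
- bar_hinge (a point): Hinge axis of the bar, along the press's y, at (75, 0, 87) in the press frame.
- rocker (a joint): Rocker switch angle, rad: 0 off (left end, at +y, stands up), 0.4 on (left end down). Over-centre at 0.2: it snaps to either side. About 2.5 N on its end tips it.
- rocker_end (a point): Where a fingertip presses down: top face near the left end of the grey rocker (24 by 56 mm, length along the press's y, middle at (38, 140)); about z 86 in the press frame when off; sinks about 8 mm to on. Black cheeks on both sides (at +x, -x) are 8 mm high over the deck.
- tray: Flat green plastic sheet, 170 (x) by 220 (y) by 4 mm, fixed; origin at the centre of its underside on the table.
- reagent: Green glass bottle with a white cap, 56 mm across, 130 high, standing on the table beside the tray; origin at the centre of its underside.
- slug0: Slice of hexagonal aluminium bar, 36 mm across flats, 22 high, about 0.07 kg; origin at its centre, z along the hexagon's axis, two of its flats face along +y and -y of its own frame. Lies flat on the tray; two to four of the four are there.
- slug1: Slice of hexagonal aluminium bar, 36 mm across flats, 22 high, about 0.07 kg; origin at its centre, z along the hexagon's axis, two of its flats face along +y and -y of its own frame. Lies flat on the tray; two to four of the four are there.
- slug2: Slice of hexagonal aluminium bar, 36 mm across flats, 22 high, about 0.07 kg; origin at its centre, z along the hexagon's axis, two of its flats face along +y and -y of its own frame. Lies flat on the tray; two to four of the four are there.
- slug3: Slice of hexagonal aluminium bar, 36 mm across flats, 22 high, about 0.07 kg; origin at its centre, z along the hexagon's axis, two of its flats face along +y and -y of its own frame. Lies flat on the tray; two to four of the four are there.

How it is judged:
By the outcome, as a careful person would: the job done as asked, in the order asked, and still so for the second after the job is handed in, with the robot touching nothing.
Of slug0, slug1, slug2, slug3 only 2 to 4 are there at a start; the rules pass over those that are not, and their reading is None.
At some moment in a run one of slug0, slug1, slug2, slug3 may be knocked a few centimetres aside while the robot is not near it.
Once in a run the grip may slacken for a moment while it holds something.
It also fails if it takes over 210 s, if anything falls off the work surface, if the arm or the gripper's body presses on something with over 40 N, if the wrist force passes 120 N, or if a joint passes its speed limit or range.

## Working session

There is one attempt and no reset: what is moved stays moved. The work goes in short steps, Python scripts to look and compute and a shell command to move; the robot and the scene stay as the last step left them, time stands still between calls to the robot, and variables do not carry over. Pictures are saved under pics/ and viewed, at most 14 in all, crops included, and the job is handed in when it is done.

```bash
ls; mkdir -p pics
python3 - <<'E'
from rig import r
import cv2
for n in("scene","top"):
    im=r.grab_frame(n); cv2.imwrite(f"pics/{n}0.png",cv2.cvtColor(im,cv2.COLOR_RGB2BGR))
    print(n,r.camera_params(n))
print(r.sense(), r.nose_length)
E
```

```text
pics
rig.py
steer.py
scene {'fx': 499.8003882113863, 'fy': 499.8003882113863, 'cx': 262.6753555652856, 'cy': 186.13596729315393, 'dist_coeffs': array([-0.19304041,  0.        ,  0.        ,  0.        ,  0.        ]), 'rvec': array([ 2.33534295,  0.93428218, -0.30453924]), 'tvec': array([-477.59698253, -189.1712483 , 1122.96896133])}
top {'fx': 372.1587618298412, 'fy': 372.1587618298412, 'cx': 257.14633554458584, 'cy': 193.37310067815264, 'dist_coeffs': array([0.00311422, 0.        , 0.        , 0.        , 0.        ]), 'rvec': array([ 2.15421056, -2.16168676,  0.13832845]), 'tvec': array([124.24138097, 560.7621298 , 688.07833964])}
{'clock': 0.1, 'qpos': array([-1.33934980e+00,  3.53607347e-01,  1.63407971e+00, -2.94963398e-05,
        1.15521142e+00, -2.39497386e-03]), 'qvel': array([ 0.00039657,  0.00178399, -0.00104798,  0.00057299,  0.00093323,
       -0.00140741]), 'joint_efforts': array([-1.13435788e-03, -6.06356120e+01, -3.42819858e+01,  9.11048619e-05,
        3.97905489e-03,  1.93239873e-05]), 'eef_pos': array([ 144.71242599, -607.5495007 ,  224.0104581 ]), 'tcp_rot': array([-3.14028677e+00,  2.38425592e-05,  2.33853447e-01]), 'contact_force': array([-0.27273017,  0.25378899, -0.26246415]), 'wrist_torque': array([-0.01520973, -0.02837158,  0.06820423]), 'grasp_force': 0.0, 'opening': 0.9999315037371905} 22.0
```
View pics/scene0.png

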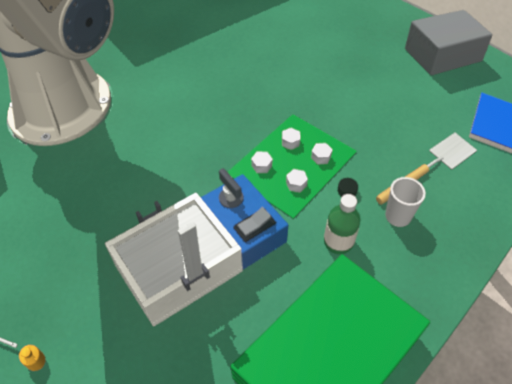

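View pics/top0.png

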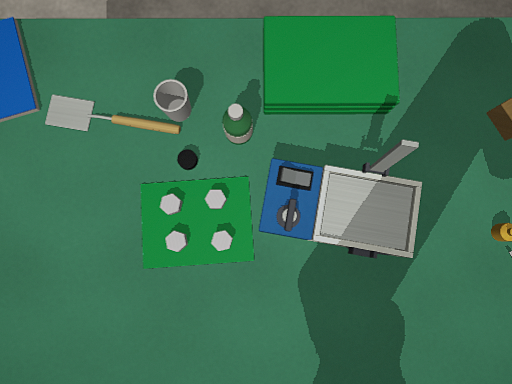

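The top view shows four slugs at about (170,204), (216,199), (176,241) and (222,240). The press rim corners are near (324,166), (421,181), (415,256) and (314,241), with the blue deck to the left of the rim. The valve handle is near (291,213), the rocker near (295,178) and the bottle near (237,122).

Create h.py:
```python
import numpy as np, cv2
from rig import r
from scipy.spatial.transform import Rotation as R
def cam(n):
    c=r.camera_params(n); K=np.array([[c['fx'],0,c['cx']],[0,c['fy'],c['cy']],[0,0,1]])
    return K,np.array(c['dist_coeffs']),np.array(c['rvec']),np.array(c['tvec'])
def ray(n,px):
    K,d,rv,tv=cam(n); u=cv2.undistortPoints(np.array(px,float).reshape(-1,1,2),K,d)[:,0]
    M=cv2.Rodrigues(rv)[0]; return -M.T@tv, np.c_[u,np.ones(len(u))]@M
def onz(n,px,z):
    C,D=ray(n,px); return C+D*((z-C[2])/D[:,2])[:,None]
def proj(n,P):
    K,d,rv,tv=cam(n); return cv2.projectPoints(np.array(P,float).reshape(-1,1,3),rv,tv,K,d)[0][:,0]
def slugs(n='top',z=26,im=None,vthr=150):
    """white blobs -> world centre, angle of a flat normal mod 60deg"""
    if im is None: im=r.grab_frame(n)
    big=cv2.resize(im,None,fx=4,fy=4,interpolation=cv2.INTER_CUBIC)
    m=((big.min(2)>vthr)).astype(np.uint8)
    out=[]
    for c in cv2.findContours(m,cv2.RETR_EXTERNAL,cv2.CHAIN_APPROX_NONE)[0]:
        a=cv2.contourArea(c)/16
        if not 120<a<700: continue
        px=(c[:,0]+.5)/4-.5
        W=onz(n,px,z)[:,:2]
        mo=cv2.moments(W.astype(np.float32).reshape(-1,1,2)); ctr=np.array([mo['m10'],mo['m01']])/mo['m00']
        d=W-ctr; th=np.arctan2(d[:,1],d[:,0]); rr=np.hypot(*d.T)
        # corners at max radius
        ph=np.angle(np.sum((rr-rr.mean())*np.exp(6j*th)))/6
        out.append((ctr.round(1),round(abs(mo['m00'])),round(float(np.degrees(ph)),1),px.mean(0).round(1)))
    return out
```

Run:
```python
from h import *
im=r.grab_frame('top'); s=r.grab_frame('scene')
for n in('top','scene'): print(n,ray(n,[[256,192]])[0])
print("hex area",36*36*.866)
for o in slugs('top',im=im): print(o)
for o in slugs('scene',im=s,vthr=165): print('s',o)
hsv=cv2.cvtColor(im,cv2.COLOR_RGB2HSV)
b=cv2.inRange(hsv,(105,150,60),(125,255,255)); b[:, :240]=0
c=max(cv2.findContours(b,0,2)[0],key=cv2.contourArea); rc=cv2.boxPoints(cv2.minAreaRect(c)); print('deck',rc, onz('top',rc,60).round(1).tolist())
rm=[[324.5,166.5],[421,181.5],[415,256],[314,241]]
W=onz('top',rm,78);print('rim',W.round(1).tolist(),[np.linalg.norm(W[i]-W[i-1]).round(1) for i in range(4)])
a=cv2.resize(im[130:280,240:440],None,fx=4,fy=4,interpolation=cv2.INTER_CUBIC); cv2.imwrite('pics/press_top.png',a[:,:,::-1])
```

```text
top [470.81558406 124.41822635 752.45908806]
scene [ 913.92230041 -280.6529117   781.61620952]
hex area 1122.336
(array([470.2, 281.2]), 1089, 12.0, array([175.2, 241. ]))
(array([471. , 192.1]), 1080, -16.7, array([221.3, 240.3]))
(array([542.8, 293.7]), 1091, -11.3, array([169.8, 203.4]))
(array([552.4, 205.1]), 1087, -29.2, array([214.9, 198.6]))
(array([ 518.3, -185.7]), 512, -10.8, array([415.4, 210.8]))
(array([731.6, 166.5]), 660, 7.6, array([235. , 110.5]))
s (array([976.3, 248.1]), 944, -10.6, array([497.6, 297.6]))
s (array([963.7, 313.8]), 1022, -9.3, array([507.9, 266.5]))
s (array([661.1, 230.1]), 717, 14.8, array([348.4, 200.5]))
s (array([553.9, 204.7]), 1188, 29.8, array([296.6, 177.2]))
s (array([472.6, 191.6]), 1187, -18.2, array([261.4, 158.6]))
s (array([544.6, 293.2]), 1183, -13.0, array([321.7, 150. ]))
s (array([472. , 280.5]), 1176, 12.0, array([290.8, 135. ]))
s (array([ -12.2, -111.6]), 1462, -15.4, array([ 12.9, 120.5]))
s (array([70.2, 87.4]), 2232, 29.8, array([102.3,  92.5]))
deck [[258.27472 230.57309]
 [270.98425 157.94727]
 [323.40393 167.1207 ]
 [310.6944  239.74652]] [[488.6, 120.5, 60.0], [625.7, 95.9, 60.0], [607.7, -3.2, 60.0], [471.4, 23.8, 60.0]]
rim [[605.3, -2.0, 78.0], [576.7, -178.3, 78.0], [441.9, -159.6, 78.0], [469.1, 20.5, 78.0]] [np.float64(138.0), np.float64(178.7), np.float64(136.1), np.float64(182.2)]
```

View pics/press_top.png

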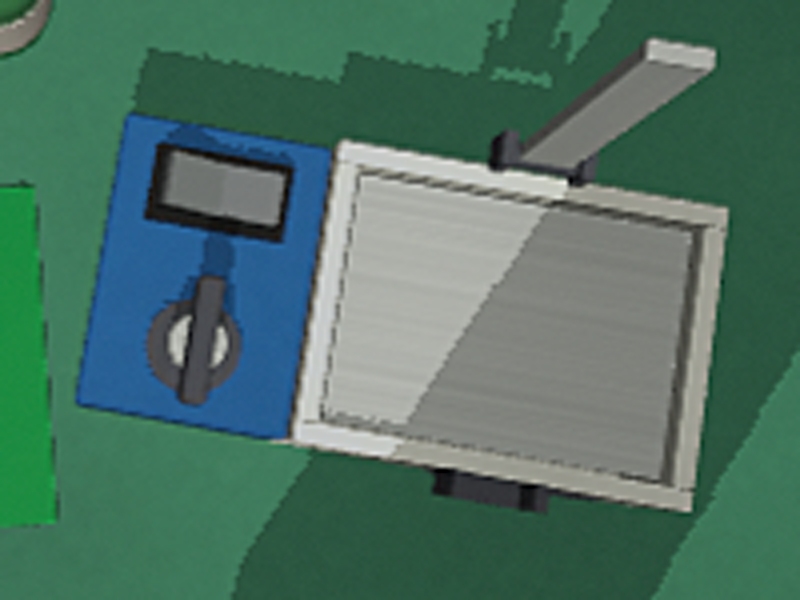

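The crop shows the rim's outer corners at crop pixels (338,141), (728,210), (691,511) and (291,441). The deck corners are at (130,114) and (77,403). The valve handle runs from (212,278) to (190,403), nearly parallel to the press's x. The bar leans back, with its far end at about (680,53).

```bash
cat >> h.py <<'E'
def fit(A,B): # press xy -> world xy
    a=A-A.mean(0); b=B-B.mean(0); y=np.arctan2((a[:,0]*b[:,1]-a[:,1]*b[:,0]).sum(),(a*b).sum())
    c,s=np.cos(y),np.sin(y); M=np.array([[c,-s],[s,c]]); t=B.mean(0)-M@A.mean(0); return y,t,B-(A@M.T+t)
E
python3 - <<'E'
from h import *
f=lambda q: np.array(q)/4-.375+[240,130]
B=np.r_[onz('top',f([[338,141],[728,210],[691,511],[291,441]]),78),onz('top',f([[130,114],[77,403]]),60)][:,:2]
A=np.array([[70,90],[70,-90],[-70,-90],[-70,90],[70,190],[-70,190.]])
y,t,res=fit(A,B);print('yaw',y,t,res.round(1).tolist())
c,s=np.cos(y),np.sin(y);M=np.array([[c,-s],[s,c]])
W=lambda p:[*(M@p[:2]+t),p[2]]
# scene check : project features
P=[W(p) for p in [(70,90,78),(70,-90,78),(-70,-90,78),(-70,90,78),(70,190,60),(-70,190,60),(-35,140,116),(38,140,82)]]
im=r.grab_frame('scene');im=cv2.resize(im[130:330,90:300],None,fx=3,fy=3,interpolation=cv2.INTER_CUBIC)[:,:,::-1].copy()
for q in (proj('scene',P)-[90,130]+.33)*3: cv2.drawMarker(im,tuple(int(v) for v in q),(0,0,255),0,12,1)
cv2.imwrite('pics/chk.png',im)
print('valve',W((-35,140,105)),'rock',W((38,160,86)))
# bar tip in top: end at 152 from hinge, angle th: tip press (75-152cos th, 0, 87+152 sin th)
for th in np.arange(1.6,1.9,.03): print(round(th,2),((proj('top',W((75-152*np.cos(th)-0*4,0,87+152*np.sin(th))))-[240,130]+.375)*4).round(),end=' ')
E
```

```text
yaw -0.1798664844232948 [523.48669943 -78.81707995] [[-0.1, 1.4], [-0.7, 0.5], [1.0, 0.0], [0.4, 1.1], [-1.0, -1.9], [0.4, -1.2]]
valve [np.float64(514.0970837509986), np.float64(65.18581973746961), 105] rock [np.float64(589.4973818881061), np.float64(71.80360190639215), 86]
1.6 [[680.  67.]] 1.63 [[682.  55.]] 1.66 [[683.  43.]] 1.69 [[684.  31.]] 1.72 [[685.  19.]] 1.75 [[686.   8.]] 1.78 [[686.  -3.]] 1.81 [[686. -14.]] 1.84 [[687. -25.]] 1.87 [[687. -35.]]
```

View pics/chk.png

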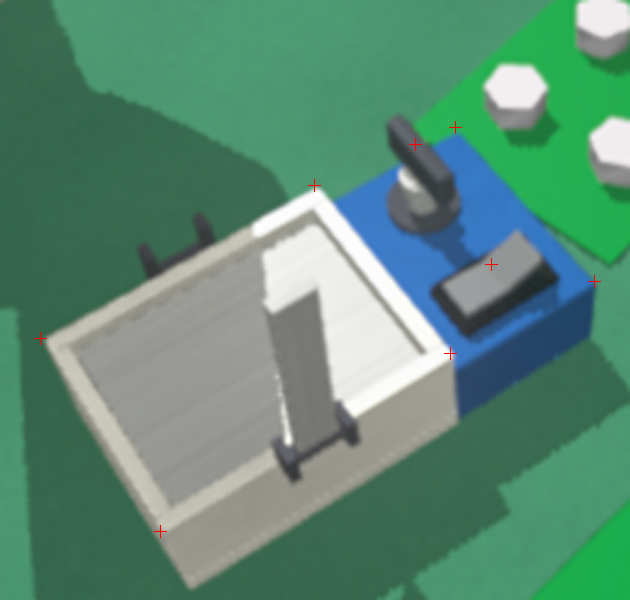

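The projected markers land within 1–2 px of the features in the second view, so the pose is confirmed. I'll average the fits from both views.

```bash
cat >> h.py <<'E'
def go(x,y,z,wdeg):
    s=r.sense(); p=s['eef_pos']; M=R.from_euler('xyz',s['tcp_rot']).as_matrix()
    d=M.T@(np.array([x,y,z])-p); dw=(np.radians(wdeg)-s['tcp_rot'][2]+np.pi)%(2*np.pi)-np.pi
    print('t',round(s['clock'],1),'pos',p.round(1),'rpy',s['tcp_rot'].round(3),'q6',s['qpos'][5].round(2),'tool d',d.round(1),'rz',round(-dw,3),'tilt fix',(R.from_matrix(M.T)*R.from_euler('xyz',[np.pi,0,s['tcp_rot'][2]])).as_rotvec().round(4))
E
python3 - <<'E'
from h import *
f=lambda q: np.array(q)/3-.333+[90,130]
B=np.r_[onz('scene',f([[318,186],[46,340],[163,526],[457,352]]),78),onz('scene',f([[597,281],[457,133]]),60)][:,:2]
A=np.array([[-70,90],[-70,-90],[70,-90],[70,90],[70,190],[-70,190.]])
y,t,res=fit(A,B);print('yaw',y,t,res.round(1).tolist())
y=(y-.1799)/2;t=(t+[523.5,-78.8])/2;print(y,t)
open('h.py','a').write(f'''
YAW={y:.4f};T=np.array([{t[0]:.1f},{t[1]:.1f}])
def W(x,y,z): c,s=np.cos(YAW),np.sin(YAW); return [c*x-s*y+T[0],s*x+c*y+T[1],z]
''')
go(471.8,191.9,200,-17.4)
E
```

```text
yaw -0.18086436266394282 [525.00685472 -77.54966475] [[-0.3, -0.1], [1.7, 0.2], [-2.6, 1.7], [0.1, 2.0], [-0.9, -0.1], [2.0, -3.7]]
-0.18038218133197143 [524.25342736 -78.17483237]
t 0.2 pos [ 144.7 -607.8  224.3] rpy [-3.141  0.     0.234] q6 -0.0 tool d [ 503.4 -702.1   24.8] rz 0.538 tilt fix [-0.0007  0.     -0.    ]
```

```bash
for i in 1; do :; done
python3 steer.py '0 0 0 24 -33 1 .65;0 0 0 24 -33 1 .65;0 0 0 24 -33 1 .65;0 0 0 24 -33 1 .65;0 0 0 24 -33 1 .65' 40
python3 steer.py '0 0 0 24 -33 1 .65;0 0 0 24 -33 1 .65;0 0 0 24 -33 1 .65;0 0 0 24 -33 1 .65;0 0 0 24 -33 1 .65'
python3 steer.py '0 0 0 24 -33 1 .65;0 0 0 24 -33 1 .65;0 0 0 24 -33 1 .65;0 0 0 24 -33 1 .65;0 0 0 24 -33 1 .65'
python3 steer.py '0 0 0 24 -33 1 .65;0 0 0 24 -33 1 .65;0 0 0 24 -33 1 .65;0 0 0 24 -33 1 .65;0 0 0 0 0 0 .65'
python3 -c "from h import *;go(471.8,191.9,100,-17.4)"
```

```text
clock: 0.67
eef_pos: [223.5, -417.9, 219.5]
tcp_rot: [-3.141, -0.0, 0.233]
contact_force: [1.1, 1.1, -0.3]
opening: 0.648
grasp_force: 0.0
clock: 1.08
eef_pos: [302.0, -229.6, 214.8]
tcp_rot: [3.141, -0.001, 0.233]
contact_force: [0.6, 0.1, 0.4]
opening: 0.652
grasp_force: 0.0
clock: 1.5
eef_pos: [380.7, -41.0, 210.0]
tcp_rot: [3.141, -0.001, 0.234]
contact_force: [1.7, -1.5, 0.7]
opening: 0.649
grasp_force: 0.0
clock: 1.92
eef_pos: [445.9, 113.3, 206.0]
tcp_rot: [-3.14, -0.003, 0.237]
contact_force: [0.6, -0.9, 0.3]
opening: 0.65
grasp_force: 0.0
t 1.9 pos [445.9 113.3 206. ] rpy [-3.14e+00 -3.00e-03  2.37e-01] q6 1.58 tool d [ 43.3 -70.1 106.3] rz 0.541 tilt fix [-0.0018 -0.0033  0.    ]
```

```bash
python3 steer.py '0 0 0 21.7 -35 0 .65;0 0 0 21.6 -35 0 .65;0 0 .11 0 0 20 .65;0 0 .11 0 0 20 .65;0 0 .11 0 0 20 .65' >/dev/null
python3 steer.py '0 0 .11 0 0 20 .65;0 0 .1 0 0 20 .65;0 0 0 0 0 0 .65;0 0 0 0 0 0 .65' >/dev/null
python3 -c "
from h import *;go(471.8,191.9,29,-17.4)
for o in slugs()[:5]: print(o)"
```

```text
t 2.7 pos [468.4 185.4 105.2] rpy [ 3.14e+00  2.00e-03 -3.03e-01] q6 2.25 tool d [ 1.5 -7.4 76.2] rz 0.001 tilt fix [0.0014 0.0018 0.    ]
(array([501.9, -24.3]), 1487, 5.4, array([332.2, 221.4]))
```

```bash
python3 steer.py '0 0 0 1.5 -7.4 6 .65;0 0 0 0 0 35 .65;0 0 0 0 0 25 .65;0 0 0 0 0 10 .65;0 0 0 0 0 0 .65' >/dev/null
python3 steer.py '0 0 0 0 0 0 .3;0 0 0 0 0 0 .3;0 0 0 0 0 0 .3;0 0 0 0 0 0 .3;0 0 0 0 0 0 .3'
python3 steer.py '0 0 0 0 0 -10 .3;0 0 0 0 0 -20 .3;0 0 0 0 0 -40 .3;0 0 0 0 0 -40 .3;0 0 0 0 0 -20 .3'
python3 -c "
from h import *;print(W(16,40,0),W(-30,40,0),W(16,-40,0),W(-30,-40,0));go(*W(-30,-40,160),np.degrees(YAW))"
```

```text
clock: 3.55
eef_pos: [473.3, 192.5, 30.6]
tcp_rot: [-3.141, -0.001, -0.306]
contact_force: [1.1, -0.3, -0.4]
opening: 0.301
grasp_force: 0.0
clock: 3.97
eef_pos: [474.2, 192.9, 164.7]
tcp_rot: [-3.138, -0.004, -0.306]
contact_force: [0.6, 1.0, -0.2]
opening: 0.298
grasp_force: 0.0
[np.float64(547.2172758988538), np.float64(-41.719889454994615), 0] [np.float64(501.96376379520814), np.float64(-33.466427012770964), 0] [np.float64(532.8634281732475), np.float64(-120.42164963524793), 0] [np.float64(487.6099160696018), np.float64(-112.16818719302428), 0]
t 4.0 pos [474.2 192.9 164.7] rpy [-3.138 -0.004 -0.306] q6 2.26 tool d [104.7 286.9   4.2] rz -0.126 tilt fix [-0.0032 -0.0038  0.    ]
```

Run:
```python
from h import *
s=r.grab_frame('scene'); t=r.grab_frame('top')
a=np.hstack([cv2.resize(x,None,fx=2,fy=2) for x in (s[90:290,200:400],t[130:330,120:320])]); cv2.imwrite('pics/m1.png',a[:,:,::-1])
for o in slugs('scene',im=s,vthr=165): print(o)
```

```text
(array([976.4, 248.1]), 1048, -12.0, array([497.5, 297.7]))
(array([963.5, 313.6]), 1087, -9.1, array([507.8, 266.7]))
(array([661.7, 230.9]), 620, 4.8, array([348.9, 200.4]))
(array([554.1, 204.6]), 1234, 29.5, array([296.5, 177.2]))
(array([472.7, 191.5]), 1240, -19.0, array([261.3, 158.8]))
(array([544.7, 293.1]), 1225, -12.4, array([321.7, 150.1]))
(array([472.1, 280.4]), 1225, 12.0, array([290.8, 135. ]))
(array([58.6, 92.1]), 2076, -28.0, array([101. ,  91.4]))
```

View pics/m1.png

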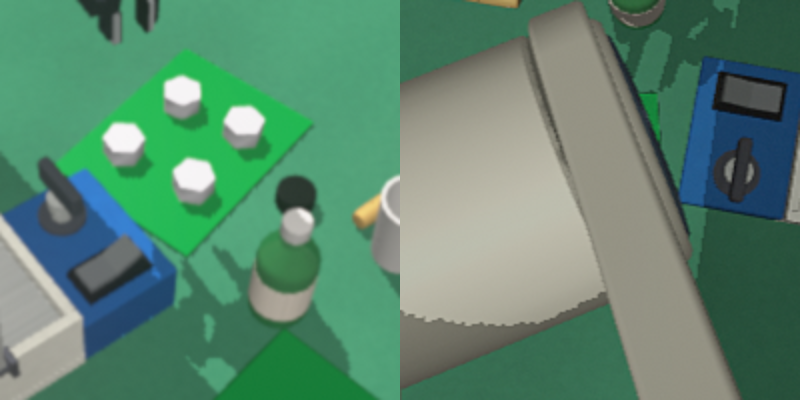

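The four slugs are all untouched (the target one is at about (124,143) in the crop), so the fingers simply had not closed far enough: the opening isn't linear in mm. I'll try again and close fully this time.

```bash
python3 steer.py '0 0 0 -2 1.7 38 .65;0 0 0 0 0 38 .65;0 0 0 0 0 38 .65;0 0 0 0 0 21 .65;0 0 0 0 0 0 .65'|sed -n 2,3p
python3 steer.py '0 0 0 0 0 0 0;0 0 0 0 0 0 0;0 0 0 0 0 0 0;0 0 0 0 0 0 0;0 0 0 0 0 0 0' 50
python3 steer.py '0 0 0 0 0 0 0;0 0 0 0 0 -10 0;0 0 0 0 0 -40 0;0 0 0 0 0 -40 0;0 0 0 0 0 -40 0'
python3 -c "
from h import *;go(*W(-30,-40,160),np.degrees(YAW))"
```

```text
eef_pos: [466.6, 189.8, 20.5]
tcp_rot: [3.136, 0.006, -0.306]
clock: 4.9
eef_pos: [471.1, 191.6, 26.0]
tcp_rot: [-3.14, -0.002, -0.306]
contact_force: [0.2, -0.2, 0.1]
opening: 0.001
grasp_force: 0.0
clock: 5.32
eef_pos: [469.6, 191.0, 156.7]
tcp_rot: [3.141, 0.001, -0.306]
contact_force: [1.7, 0.7, -0.5]
opening: 0.003
grasp_force: 0.0
t 5.3 pos [469.6 191.  156.7] rpy [ 3.141e+00  1.000e-03 -3.060e-01] q6 2.26 tool d [108.6 283.7  -3.2] rz -0.126 tilt fix [0.0007 0.0008 0.    ]
```

Run:
```python
from h import *
s=r.grab_frame('scene'); e=r.sense()['eef_pos']
for dz in (0,-22): print(proj('scene',e+[0,0,dz]))
a=cv2.resize(s[60:260,180:400],None,fx=3,fy=3); cv2.imwrite('pics/m2.png',a[:,:,::-1])
for o in slugs('scene',im=s,vthr=165): print(o)
print(r.sense()['qpos'])
```

```text
[[262.83240354 107.95601534]]
[[262.72136793 116.78177765]]
(array([976.4, 248.1]), 1049, -12.0, array([497.5, 297.7]))
(array([963.4, 313.6]), 1088, -9.1, array([507.8, 266.7]))
(array([661.6, 231. ]), 632, 12.6, array([348.9, 200.3]))
(array([554.1, 204.6]), 1234, 29.4, array([296.5, 177.2]))
(array([472.7, 191.5]), 1243, -18.9, array([261.4, 158.8]))
(array([544.7, 293.1]), 1225, -12.3, array([321.7, 150.1]))
(array([472.1, 280.4]), 1227, 12.0, array([290.8, 135. ]))
(array([58.5, 92. ]), 2118, -28.1, array([101.2,  91.9]))
[ 3.83357722e-01  2.43433797e-01  1.93891141e+00 -4.30315343e-05
  9.49739610e-01  2.26039776e+00]
```

View pics/m2.png

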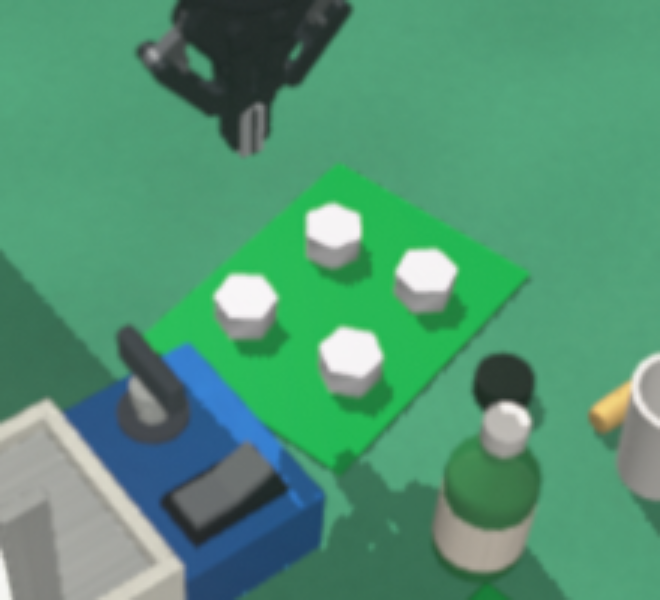

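The shut fingertips show at about crop pixel (248,153), which is image (262.5,111), while the nominal tip projects to (262.7,116.8). So the tips really do sit further back than I assumed. I'll descend shut and gently touch the slug top to measure it.

```bash
python3 - <<'E'
from h import *
print(onz('scene',[[262.7,111.4]],r.sense()['eef_pos'][2]-22))
E
python3 steer.py '0 0 0 1 -1 38 0;0 0 0 0 0 38 0;0 0 0 0 0 20 0;0 0 0 0 0 0 0;0 0 0 0 0 0 0'|sed -n 2,4p
python3 steer.py '0 0 0 0 0 3 0;0 0 0 0 0 3 0;0 0 0 0 0 0 0'|sed -n 2,4p
python3 steer.py '0 0 0 0 0 3 0;0 0 0 0 0 3 0;0 0 0 0 0 0 0'|sed -n 2,4p
python3 -c "
from h import *
s=r.grab_frame('scene')[60:260,180:400]; cv2.imwrite('pics/m3.png',cv2.resize(s,None,fx=3,fy=3)[:,:,::-1])"
```

```text
[[464.0830836  202.76021536 142.37292341]]
eef_pos: [471.0, 191.7, 58.8]
tcp_rot: [3.14, 0.001, -0.306]
contact_force: [0.1, 0.3, 0.2]
eef_pos: [472.3, 192.2, 53.6]
tcp_rot: [-3.14, -0.001, -0.306]
contact_force: [-0.3, -0.1, 0.1]
eef_pos: [471.4, 191.9, 46.5]
tcp_rot: [3.141, 0.0, -0.306]
contact_force: [-0.5, -0.7, -0.2]
```

View pics/m3.png

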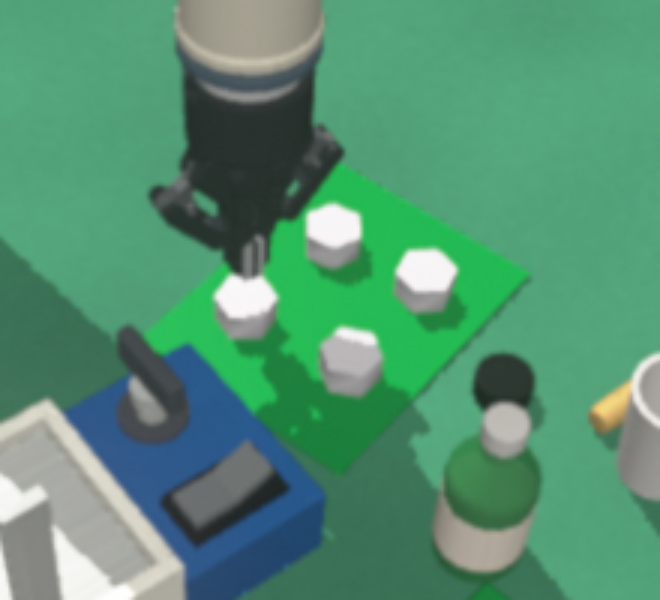

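The tips are still about 20 crop pixels above the slug's top centre at (247,297), with no contact. I'll go lower in small steps.

```bash
for x in 1; do
python3 steer.py '0 0 0 0 0 3 0;0 0 0 0 0 3 0;0 0 0 0 0 0 0;0 0 0 0 0 0 0'|sed -n 2,4p
python3 steer.py '0 0 0 0 0 3 0;0 0 0 0 0 3 0;0 0 0 0 0 0 0;0 0 0 0 0 0 0'|sed -n 2,4p
python3 steer.py '0 0 0 0 0 3 0;0 0 0 0 0 3 0;0 0 0 0 0 0 0;0 0 0 0 0 0 0'|sed -n 2,4p
done
```

```text
eef_pos: [471.3, 191.9, 40.4]
tcp_rot: [3.141, 0.0, -0.306]
contact_force: [-0.5, 0.1, 0.3]
eef_pos: [471.3, 191.9, 34.4]
tcp_rot: [3.141, 0.0, -0.306]
contact_force: [-0.0, -0.4, 0.4]
eef_pos: [471.4, 191.9, 28.5]
tcp_rot: [3.141, 0.0, -0.306]
contact_force: [1.0, -0.3, 0.5]
```

```bash
python3 steer.py '0 0 0 0 0 2 0;0 0 0 0 0 0 0;0 0 0 0 0 0 0'|sed -n 2,4p
python3 steer.py '0 0 0 0 0 2 0;0 0 0 0 0 0 0;0 0 0 0 0 0 0'|sed -n 2,4p
python3 -c "
from h import *
s=r.grab_frame('scene')[100:220,200:340]; cv2.imwrite('pics/m4.png',cv2.resize(s,None,fx=5,fy=5,interpolation=2)[:,:,::-1])"
```

```text
eef_pos: [471.5, 191.9, 26.6]
tcp_rot: [3.142, 0.0, -0.306]
contact_force: [-0.4, 1.0, -0.1]
eef_pos: [471.4, 191.9, 24.6]
tcp_rot: [3.141, 0.0, -0.306]
contact_force: [0.9, -0.1, 0.7]
```

View pics/m4.png

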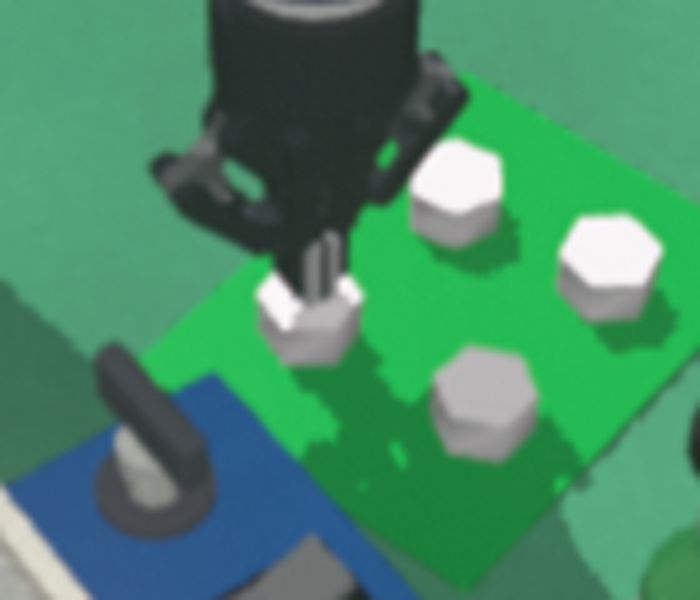

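The tips are at crop (318,303), only a few mm above the slug's top centre (310,308). So the shut tips stand roughly at the reported TCP height. I'll keep going in small steps until they touch.

```bash
python3 steer.py '0 0 0 0 0 1.5 0;0 0 0 0 0 0 0;0 0 0 0 0 0 0'|sed -n 2,4p
python3 steer.py '0 0 0 0 0 1.5 0;0 0 0 0 0 0 0;0 0 0 0 0 0 0'|sed -n 2,4p
python3 steer.py '0 0 0 0 0 1 0;0 0 0 0 0 0 0;0 0 0 0 0 0 0'|sed -n 2,4p
```

```text
eef_pos: [471.5, 191.9, 23.1]
tcp_rot: [3.142, 0.0, -0.306]
contact_force: [-0.2, 0.3, -0.2]
eef_pos: [471.5, 191.9, 21.6]
tcp_rot: [3.142, 0.0, -0.306]
contact_force: [-0.1, -0.4, -0.7]
eef_pos: [471.5, 192.0, 20.6]
tcp_rot: [-3.142, 0.0, -0.306]
contact_force: [0.2, 0.3, 0.3]
```

```bash
python3 steer.py '0 0 0 0 0 1.5 0;0 0 0 0 0 0 0;0 0 0 0 0 0 0'|sed -n 2,4p
python3 steer.py '0 0 0 0 0 1.5 0;0 0 0 0 0 0 0;0 0 0 0 0 0 0'|sed -n 2,4p
python3 steer.py '0 0 0 0 0 1.5 0;0 0 0 0 0 0 0;0 0 0 0 0 0 0'|sed -n 2,4p
```

```text
eef_pos: [471.7, 192.0, 19.5]
tcp_rot: [-3.141, -0.0, -0.306]
contact_force: [-1.4, -0.2, 4.8]
eef_pos: [471.8, 192.1, 19.3]
tcp_rot: [-3.141, -0.0, -0.306]
contact_force: [-6.5, -2.4, 26.7]
eef_pos: [471.9, 192.1, 19.2]
tcp_rot: [-3.141, -0.001, -0.306]
contact_force: [-12.6, -4.4, 48.7]
```

```bash
python3 steer.py '0 0 0 0 0 -6 0;0 0 0 0 0 -20 0;0 0 0 0 0 -24 0;0 0 0 0 0 0 0;0 0 0 0 0 0 0'
python3 - <<'E'
from h import *
for e,row in (([469.6,191.,156.7],111.4),([471.5,191.9,24.6],160.2),([471.4,191.9,46.5],152.3)):
    zs=np.arange(-60,60,.5); p=np.array([proj('scene',[e[0],e[1],e[2]+d])[0] for d in zs]); i=np.argmin(abs(p[:,1]-row)); print(e,zs[i],p[i])
s=r.grab_frame('scene')[100:220,200:340]; cv2.imwrite('pics/m5.png',cv2.resize(s,None,fx=5,fy=5,interpolation=2)[:,:,::-1])
print(r.sense())
E
```

```text
clock: 9.8
eef_pos: [472.5, 192.3, 67.2]
tcp_rot: [-3.14, -0.002, -0.306]
contact_force: [0.1, 0.1, -0.4]
opening: 0.002
grasp_force: 0.0
[469.6, 191.0, 156.7] -2.5 [260.48311839 111.43113546]
[471.5, 191.9, 24.6] -4.5 [261.11232634 160.13464855]
[471.4, 191.9, 46.5] -3.0 [261.15231731 152.38102497]
{'clock': 9.85, 'qpos': array([ 3.83610048e-01,  3.92526476e-01,  2.00521064e+00, -4.59324749e-06,
        7.42992126e-01,  2.26061758e+00]), 'qvel': array([-0.00080367,  0.02336808,  0.01435223,  0.00082455, -0.00151928,
        0.00130097]), 'joint_efforts': array([ 1.91903324e-03, -5.39296246e+01, -2.41836119e+01,  3.58602483e-04,
        7.84471660e-03, -1.47551577e-05]), 'eef_pos': array([471.69580859, 191.99506162,  66.24425208]), 'tcp_rot': array([-3.14104558e+00, -6.67976392e-04, -3.06208003e-01]), 'contact_force': array([ 0.1823073 , -0.10310817,  0.4810421 ]), 'wrist_torque': array([-0.05271038,  0.02880511,  0.04235418]), 'grasp_force': 0.0, 'opening': 0.0023808631713342085}
```

Run:
```python
from h import *
f=lambda q: np.array(q)/5-.4+[200,100]
print(onz('scene',f([[318,303],[300,295],[310,308],[310,298]]),[31][0]))
```

```text
[[480.91313363 187.86298585  31.        ]
 [472.94062944 185.94849082  31.        ]
 [480.41728491 183.80870882  31.        ]
 [476.85960751 187.55596205  31.        ]]
```

View pics/m5.png

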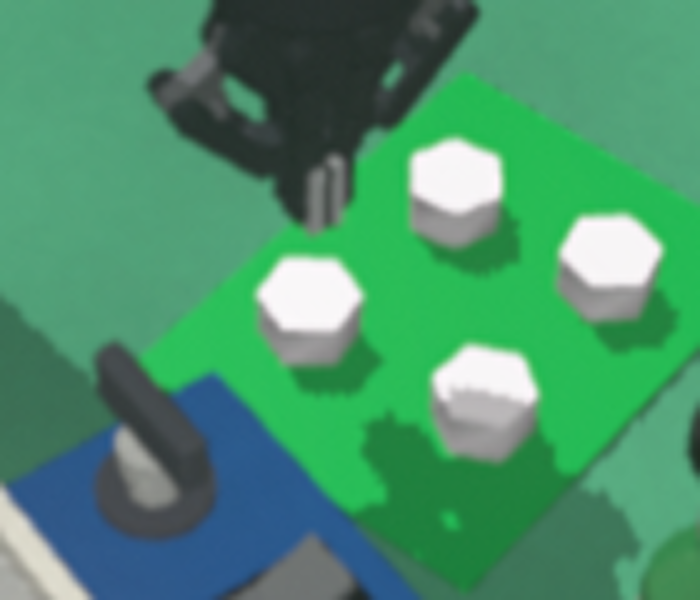

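From the visible edge and the 11 mm pad half-width, the tip xy comes out at about (470,191), which matches the reading. Touching the slug top (z 26) shows the true TCP is about 28.4 mm higher than reported, so I'll correct for that in z.

```bash
sed -i 's/d=M.T@(np.array(\[x,y,z\])-p)/d=M.T@(np.array([x,y,z-28.4])-p)/' h.py
python3 steer.py '0 0 0 0 0 0 .7;0 0 0 0 0 0 .7;0 0 0 0 0 0 .7;0 0 0 0 0 20 .7;0 0 0 0 0 20 .7'|sed -n 2,4p
python3 steer.py '0 0 0 0 0 15 .7;0 0 0 0 0 7 .7;0 0 0 0 0 3 .7;0 0 0 0 0 0 .7;0 0 0 0 0 0 .7'|sed -n 2,4p
python3 steer.py '0 0 0 0 0 0 0;0 0 0 0 0 0 0;0 0 0 0 0 0 0;0 0 0 0 0 0 0;0 0 0 0 0 0 0' 50
```

```text
eef_pos: [472.3, 192.3, 26.1]
tcp_rot: [-3.14, -0.002, -0.306]
contact_force: [-0.3, 0.0, -0.4]
eef_pos: [471.8, 192.1, 1.5]
tcp_rot: [-3.141, -0.0, -0.306]
contact_force: [0.4, 0.1, -0.1]
clock: 11.1
eef_pos: [472.2, 192.2, 2.2]
tcp_rot: [-3.141, -0.001, -0.306]
contact_force: [-1.4, -0.2, 5.5]
opening: 0.408
grasp_force: 50.3
```

```bash
python3 steer.py '0 0 0 0 0 -10 0;0 0 0 0 0 -30 0;0 0 0 0 0 -40 0;0 0 0 0 0 -40 0;0 0 0 0 0 -10 0'|sed -n 5,6p
python3 -c "
from h import *;go(*W(-30,-40,160),np.degrees(YAW))"
```

```text
opening: 0.407
grasp_force: 50.2
t 11.5 pos [474.3 193.1 137.5] rpy [-3.136 -0.006 -0.306] q6 2.26 tool d [104.6 287.1   5.1] rz -0.126 tilt fix [-0.0053 -0.0063  0.    ]
```

```bash
python3 steer.py '0 0 0 11.8 31.9 0 0;0 0 0 11.8 31.9 0 0;0 0 0 11.8 31.9 0 0;0 0 0 11.8 31.9 0 0;0 0 0 11.8 31.9 0 0'|sed -n 5,6p
python3 steer.py '0 0 0 11.8 31.9 0 0;0 0 0 11.8 31.9 0 0;0 0 0 11.8 31.9 0 0;0 0 0 11.8 31.9 0 0;0 0 -.123 0 0 0 0'|sed -n 5,6p
python3 steer.py '0 0 0 0 0 0 0;0 0 0 0 0 0 0;0 0 0 0 0 0 0' |sed -n 5,6p
python3 -c "
from h import *;go(*W(-30,-40,96.6),np.degrees(YAW))"
```

```text
opening: 0.406
grasp_force: 50.2
opening: 0.408
grasp_force: 50.3
opening: 0.41
grasp_force: 50.3
t 12.6 pos [ 486.  -113.1  131.3] rpy [-3.141  0.    -0.186] q6 1.52 tool d [ 1.5 -1.2 63.1] rz -0.006 tilt fix [-0.0002  0.0003 -0.    ]
```

Lower until a light contact, then release.

```bash
python3 steer.py '0 0 0 1.5 -1.2 20 0;0 0 0 0 0 20 0;0 0 0 0 0 14 0;0 0 0 0 0 6 0;0 0 0 0 0 0 0'|sed -n 2,6p
python3 steer.py '0 0 0 0 0 1 0;0 0 0 0 0 1 0;0 0 0 0 0 0 0'|sed -n 2,6p
```

```text
eef_pos: [487.0, -111.7, 70.1]
tcp_rot: [-3.141, 0.003, -0.183]
contact_force: [-0.7, 0.7, 0.3]
opening: 0.408
grasp_force: 50.3
eef_pos: [488.5, -112.8, 69.9]
tcp_rot: [3.142, -0.001, -0.183]
contact_force: [0.1, 0.1, -1.2]
opening: 0.414
grasp_force: 50.3
```

```bash
python3 steer.py '0 0 0 0 0 1 0;0 0 0 0 0 0 0;0 0 0 0 0 0 0'|sed -n 2,6p
python3 steer.py '0 0 0 0 0 0.7 0;0 0 0 0 0 0 0;0 0 0 0 0 0 0'|sed -n 2,6p
```

```text
eef_pos: [488.1, -113.0, 68.5]
tcp_rot: [3.142, -0.0, -0.183]
contact_force: [-0.3, 0.2, -1.1]
opening: 0.407
grasp_force: 50.3
eef_pos: [488.1, -113.0, 67.7]
tcp_rot: [3.142, -0.0, -0.183]
contact_force: [0.5, -0.1, 2.4]
opening: 0.405
grasp_force: 50.8
```

```bash
python3 steer.py '0 0 0 0 0 0 .55;0 0 0 0 0 0 .55;0 0 0 0 0 -10 .55;0 0 0 0 0 -30 .55;0 0 0 0 0 -24 .55'|sed -n 2,6p
python3 -c "
from h import *;go(471.3,280.8,155,12)
im=r.grab_frame('scene')
for o in slugs('scene',im=im,vthr=165):print(o)
print(proj('scene',[[*W(-30,-40,92)]]))"
```

```text
eef_pos: [487.4, -112.8, 132.6]
tcp_rot: [-3.141, 0.002, -0.183]
contact_force: [0.9, -0.5, 0.8]
opening: 0.549
grasp_force: 0.0
t 14.2 pos [ 487.4 -112.8  132.6] rpy [-3.141e+00  2.000e-03 -1.830e-01] q6 1.52 tool d [ -87.5 -384.1    6.2] rz -0.393 tilt fix [-0.0001  0.0017 -0.    ]
(array([976.3, 248.1]), 1012, -11.3, array([497.6, 297.7]))
(array([963.5, 313.7]), 1064, -9.4, array([507.8, 266.5]))
(array([661.2, 230. ]), 739, 16.7, array([348.5, 200.6]))
(array([607.6, 189.7]), 1253, 27.6, array([312.8, 197.1]))
(array([544.7, 293.1]), 1208, -12.2, array([321.7, 150.1]))
(array([472. , 280.4]), 1207, 12.0, array([290.7, 135. ]))
(array([ 66.2, -79.8]), 1140, 26.6, array([ 41. , 131.1]))
(array([ -10.8, -111.8]), 1577, -14.2, array([ 13.2, 121.1]))
(array([40.8, 41.6]), 1373, 4.8, array([80.1, 95.4]))
(array([-179.6,  321.8]), 5000, -27.4, array([122.4,  10.1]))
[[139.43930767 240.1328336 ]]
```

```bash
python3 steer.py '0 0 0 -8 -35 0 .65;0 0 0 -8 -35 0 .65;0 0 0 -8 -35 0 .65;0 0 0 -8 -35 0 .65;0 0 0 -8 -35 0 .65'|sed -n 5,6p
python3 steer.py '0 0 0 -8 -35 0 .65;0 0 0 -8 -35 0 .65;0 0 0 -8 -35 0 .65;0 0 0 -8 -35 0 .65;0 0 0 -8 -35 0 .65'|sed -n 5,6p
python3 steer.py '0 0 0 -7.5 -34 6 .65;0 0 -.12 0 0 0 .65;0 0 -.12 0 0 0 .65;0 0 -.12 0 0 0 .65;0 0 -.033 0 0 0 .65' |sed -n 5,6p
python3 steer.py '0 0 0 0 0 0 .65;0 0 0 0 0 0 .65;0 0 0 0 0 0 .65' |sed -n 5,6p
python3 -c "
from h import *;go(471.3,280.8,30.6,12)"
```

```text
opening: 0.651
grasp_force: 0.0
opening: 0.651
grasp_force: 0.0
opening: 0.647
grasp_force: 0.0
opening: 0.648
grasp_force: 0.0
t 15.7 pos [471.9 280.6 125.8] rpy [-3.141 -0.     0.208] q6 1.9 tool d [ -0.6  -0.3 123.6] rz -0.001 tilt fix [-0.0001 -0.0003  0.    ]
```

```bash
python3 steer.py '0 0 0 -.6 -.3 35 .65;0 0 0 0 0 35 .65;0 0 0 0 0 35 .65;0 0 0 0 0 15 .65;0 0 0 0 0 3.6 .65'|sed -n 2,4p
python3 steer.py '0 0 0 0 0 0 .65;0 0 0 0 0 0 0;0 0 0 0 0 0 0;0 0 0 0 0 0 0;0 0 0 0 0 0 0'|sed -n 2,6p
python3 steer.py '0 0 0 0 0 0 0;0 0 0 0 0 -10 0;0 0 0 0 0 -40 0;0 0 0 0 0 -40 0;0 0 0 0 0 -40 0'|sed -n 5,6p
python3 -c "
from h import *;go(*W(16,-40,160),np.degrees(YAW))"
```

```text
eef_pos: [469.2, 279.5, -1.0]
tcp_rot: [3.14, 0.005, 0.208]
contact_force: [-0.7, -0.1, 0.1]
eef_pos: [472.4, 281.5, 3.6]
tcp_rot: [-3.141, -0.003, 0.21]
contact_force: [0.1, -1.2, 7.6]
opening: 0.406
grasp_force: 50.9
opening: 0.405
grasp_force: 50.3
t 17.0 pos [470.6 280.4 134.1] rpy [3.141e+00 1.000e-03 2.100e-01] q6 1.9 tool d [-22.6 405.    2.6] rz 0.39 tilt fix [0.0002 0.0007 0.    ]
```

```bash
python3 steer.py '0 0 0 -1.9 33.8 0 0;0 0 0 -1.9 33.8 0 0;0 0 0 -1.9 33.8 0 0;0 0 0 -1.9 33.8 0 0;0 0 0 -1.9 33.8 0 0'|sed -n 5,6p
python3 steer.py '0 0 0 -1.9 33.8 0 0;0 0 0 -1.9 33.8 0 0;0 0 0 -1.9 33.8 0 0;0 0 0 -1.9 33.8 0 0;0 0 0 -1.9 33.8 0 0'|sed -n 5,6p
python3 steer.py '0 0 0 -1.9 33.8 0 0;0 0 0 -1.9 33.8 0 0;0 0 .12 0 0 0 0;0 0 .12 0 0 0 0;0 0 .12 0 0 0 0'|sed -n 5,6p
python3 steer.py '0 0 .03 0 0 0 0;0 0 0 0 0 0 0;0 0 0 0 0 0 0;0 0 0 0 0 0 0'|sed -n 5,6p
python3 -c "
from h import *;go(*W(16,-40,98),np.degrees(YAW))"
```

```text
opening: 0.406
grasp_force: 50.3
opening: 0.407
grasp_force: 50.3
opening: 0.407
grasp_force: 50.3
opening: 0.408
grasp_force: 50.3
t 18.6 pos [ 533.5 -120.6  132.5] rpy [ 3.142e+00 -1.000e-03 -1.790e-01] q6 1.52 tool d [-0.7 -0.1 62.9] rz 0.002 tilt fix [ 0.     -0.0006 -0.    ]
```

```bash
python3 steer.py '0 0 0 -.6 0 20 0;0 0 0 0 0 20 0;0 0 0 0 0 14 0;0 0 0 0 0 6 0;0 0 0 0 0 0 0'|sed -n 2,6p
python3 steer.py '0 0 0 0 0 1.5 0;0 0 0 0 0 1 0;0 0 0 0 0 0 0;0 0 0 0 0 0 0'|sed -n 2,6p
python3 steer.py '0 0 0 0 0 0.7 0;0 0 0 0 0 0 0;0 0 0 0 0 0 0'|sed -n 2,6p
```

```text
eef_pos: [531.9, -120.3, 70.8]
tcp_rot: [-3.141, 0.002, -0.179]
contact_force: [-0.4, -0.4, -0.9]
opening: 0.399
grasp_force: 55.9
eef_pos: [533.3, -120.7, 70.1]
tcp_rot: [3.142, -0.001, -0.18]
contact_force: [-0.4, 0.4, -0.1]
opening: 0.404
grasp_force: 56.0
eef_pos: [533.2, -120.7, 69.1]
tcp_rot: [3.142, -0.001, -0.18]
contact_force: [0.5, -1.5, 2.7]
opening: 0.404
grasp_force: 56.4
```

```bash
python3 steer.py '0 0 0 0 0 0 .55;0 0 0 0 0 0 .55;0 0 0 0 0 -10 .55;0 0 0 0 0 -30 .55;0 0 0 0 0 -24 .55'|sed -n 2,6p
python3 -c "
from h import *;go(543.7,293.4,155,-12)
im=r.grab_frame('scene')
for o in slugs('scene',im=im,vthr=165)[1:7]:print(o)
cv2.imwrite('pics/p1.png',cv2.resize(im[110:320,90:390],None,fx=2.5,fy=2.5,interpolation=2)[:,:,::-1])
print((proj('scene',[W(-30,-40,92),W(16,-40,92)])-[90,110])*2.5)"
```

```text
eef_pos: [532.2, -120.4, 133.8]
tcp_rot: [-3.142, 0.002, -0.18]
contact_force: [0.8, 0.8, 0.3]
opening: 0.548
grasp_force: 0.0
t 20.0 pos [ 532.2 -120.4  133.8] rpy [-3.142e+00  2.000e-03 -1.800e-01] q6 1.53 tool d [ -62.9 -409.2    7.3] rz 0.029 tilt fix [-0.0001  0.0016 -0.    ]
(array([963.5, 313.7]), 1065, -9.4, array([507.8, 266.5]))
(array([661.2, 230. ]), 739, 14.8, array([348.5, 200.5]))
(array([523.4,  12.9]), 2371, -7.5, array([213. , 229.8]))
(array([607.6, 189.7]), 1253, 27.6, array([312.8, 197.1]))
(array([544.7, 293.1]), 1208, -12.2, array([321.7, 150.1]))
(array([ 62.2, -83.8]), 921, 12.8, array([ 39.2, 131.5]))
[[123.59826916 325.33208401]
 [157.72229493 376.29747909]]
```

View pics/p1.png

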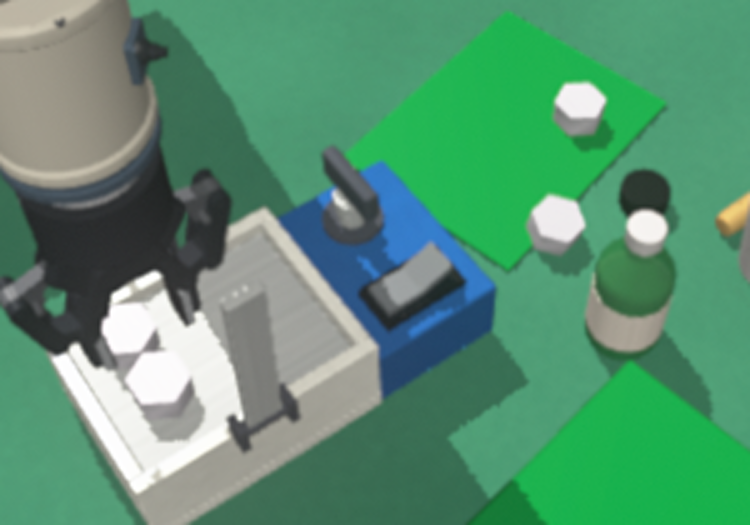

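The two placed slugs stand side by side on the platen (crop (130,330) and (160,378)), clear of each other. The knocked slug lies at the tray's edge, at crop (557,222), left of the bottle at (630,300).

```bash
python3 steer.py '0 0 0 -5.2 -34.1 0 .65;0 0 0 -5.2 -34.1 0 .65;0 0 0 -5.2 -34.1 0 .65;0 0 0 -5.2 -34.1 0 .65;0 0 0 -5.2 -34.1 0 .65'|sed -n 5,6p
python3 steer.py '0 0 0 -5.2 -34.1 0 .65;0 0 0 -5.2 -34.1 0 .65;0 0 0 -5.2 -34.1 0 .65;0 0 0 -5.2 -34.1 0 .65;0 0 0 -5.2 -34.1 0 .65'|sed -n 5,6p
python3 steer.py '0 0 0 -5.2 -34.1 6 .65;0 0 .029 -5.2 -34.1 0 .65;0 0 0 0 0 0 .65;0 0 0 0 0 0 .65;0 0 0 0 0 0 .65' |sed -n 5,6p
python3 -c "
from h import *;go(543.9,293.3,31,-12)"
```

```text
opening: 0.649
grasp_force: 0.0
opening: 0.649
grasp_force: 0.0
opening: 0.65
grasp_force: 0.0
t 21.3 pos [544.4 292.8 126.8] rpy [ 3.141  0.    -0.208] q6 2.27 tool d [ -0.6  -0.4 124.2] rz 0.001 tilt fix [0.0006 0.0002 0.    ]
```

```bash
python3 steer.py '0 0 0 -.6 -.4 35 .65;0 0 0 0 0 35 .65;0 0 0 0 0 35 .65;0 0 0 0 0 15 .65;0 0 0 0 0 4 .65'|sed -n 2,4p
python3 steer.py '0 0 0 0 0 0 .65;0 0 0 0 0 0 0;0 0 0 0 0 0 0;0 0 0 0 0 0 0;0 0 0 0 0 0 0'|sed -n 2,6p
python3 steer.py '0 0 0 0 0 0 0;0 0 0 0 0 -10 0;0 0 0 0 0 -40 0;0 0 0 0 0 -40 0;0 0 0 0 0 -40 0'|sed -n 5,6p
python3 -c "
from h import *;go(*W(-30,40,160),np.degrees(YAW))"
```

```text
eef_pos: [542.2, 290.9, -0.3]
tcp_rot: [3.138, 0.004, -0.211]
contact_force: [-0.6, -0.4, 0.0]
eef_pos: [545.6, 294.1, 4.7]
tcp_rot: [-3.14, -0.003, -0.209]
contact_force: [1.0, -1.9, 7.8]
opening: 0.407
grasp_force: 51.0
opening: 0.409
grasp_force: 50.2
t 22.5 pos [543.7 293.5 134.9] rpy [ 3.141e+00  1.000e-03 -2.090e-01] q6 2.27 tool d [ 27.1 328.5   3.4] rz -0.029 tilt fix [0.0003 0.0005 0.    ]
```

```bash
python3 steer.py '0 0 0 2.7 32.9 0 0;0 0 0 2.7 32.9 0 0;0 0 0 2.7 32.9 0 0;0 0 0 2.7 32.9 0 0;0 0 0 2.7 32.9 0 0'|sed -n 5,6p
python3 steer.py '0 0 0 2.7 32.9 0 0;0 0 0 2.7 32.9 0 0;0 0 0 2.7 32.9 0 0;0 0 0 2.7 32.9 0 0;0 0 -.029 2.7 32.9 0 0'|sed -n 5,6p
python3 steer.py '0 0 0 0 0 0 0;0 0 0 0 0 0 0;0 0 0 0 0 0 0'|sed -n 5,6p
python3 -c "
from h import *;go(*W(-30,40,98),np.degrees(YAW))"
```

```text
opening: 0.407
grasp_force: 50.3
opening: 0.405
grasp_force: 50.3
opening: 0.404
grasp_force: 50.3
t 23.6 pos [502.5 -33.5 133.4] rpy [-3.141e+00 -1.000e-03 -1.810e-01] q6 1.68 tool d [-0.6  0.1 63.8] rz -0.001 tilt fix [-0.0005 -0.0009  0.    ]
```

```bash
python3 steer.py '0 0 0 -.6 0 20 0;0 0 0 0 0 20 0;0 0 0 0 0 14 0;0 0 0 0 0 6 0;0 0 0 0 0 0 0'|sed -n 2,6p
python3 steer.py '0 0 0 0 0 1 0;0 0 0 0 0 1 0;0 0 0 0 0 0 0;0 0 0 0 0 0 0'|sed -n 2,6p
python3 steer.py '0 0 0 0 0 0.8 0;0 0 0 0 0 0 0;0 0 0 0 0 0 0'|sed -n 2,6p
```

```text
eef_pos: [501.0, -32.4, 71.7]
tcp_rot: [3.141, 0.002, -0.179]
contact_force: [0.2, -0.5, -0.6]
opening: 0.407
grasp_force: 50.3
eef_pos: [502.3, -33.5, 71.4]
tcp_rot: [-3.141, -0.001, -0.18]
contact_force: [-0.3, 0.5, -0.6]
opening: 0.402
grasp_force: 50.3
eef_pos: [502.0, -33.6, 70.2]
tcp_rot: [-3.141, -0.001, -0.18]
contact_force: [-0.1, 0.9, 1.5]
opening: 0.406
grasp_force: 50.6
```

```bash
python3 steer.py '0 0 0 0 0 0.5 0;0 0 0 0 0 0 0;0 0 0 0 0 0 .55;0 0 0 0 0 0 .55;0 0 0 0 0 -10 .55'|sed -n 2,6p
python3 steer.py '0 0 0 0 0 -30 .55;0 0 0 0 0 -25 .55;0 0 0 0 0 0 .55'|sed -n 2,6p
python3 -c "
from h import *
a=r.grab_frame('scene');b=r.grab_frame('top')
for n,im,v in(('scene',a,165),('top',b,150)):
  for z in(24,26):
    for o in slugs(n,z,im,v):
      if abs(o[0]-[607,189]).max()<60: print(n,z,o)
S=cv2.resize(a[170:240,280:370],None,fx=5,fy=5,interpolation=2);Tt=cv2.resize(b[130:220,170:250],None,fx=4,fy=4,interpolation=2)
S=cv2.copyMakeBorder(S,0,max(0,360-350),0,0,0);cv2.imwrite('pics/k.png',np.hstack([S,Tt])[:,:,::-1])
"
```

```text
eef_pos: [500.4, -33.6, 78.3]
tcp_rot: [3.141, 0.003, -0.18]
contact_force: [-0.1, 0.6, -0.5]
opening: 0.553
grasp_force: 0.0
eef_pos: [504.5, -33.8, 139.1]
tcp_rot: [-3.141, -0.007, -0.18]
contact_force: [0.9, 0.1, 1.0]
opening: 0.547
grasp_force: 0.0
scene 24 (array([660.5, 231.4]), 750, 13.5, array([348.5, 200.6]))
scene 24 (array([606.8, 190.9]), 1270, 27.7, array([312.8, 197.1]))
scene 26 (array([661.2, 230. ]), 746, 13.5, array([348.5, 200.6]))
scene 26 (array([607.6, 189.6]), 1263, 27.7, array([312.8, 197.1]))
top 24 (array([605.5, 190.9]), 1074, -29.5, array([222.6, 172.1]))
top 26 (array([605.1, 190.8]), 1068, -29.5, array([222.6, 172.1]))
```

View pics/k.png

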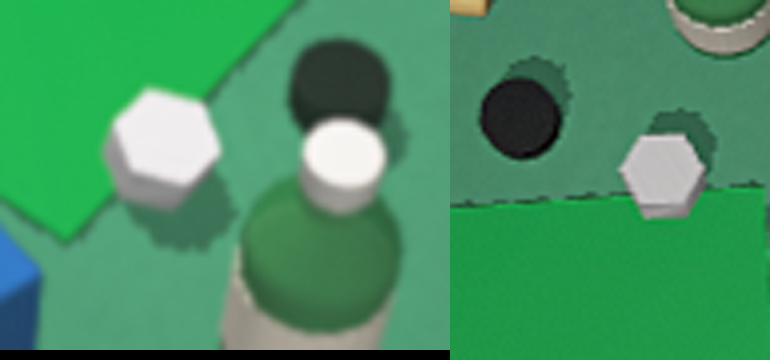

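The slug straddles the tray edge, slightly tilted, centred near (606,191). The bottle (upper right) and the black cap (left, near (520,115) in the right crop) leave room for a grip with yaw +30°, closing along −60°/120°.

```bash
python3 -c "
from h import *;print(onz('top',[[187,160]],20),onz('top',[[235,110]],130));go(606,191,155,30)"
```

```text
[[630.99289575 262.66115996  20.        ]] [[695.07844316 160.45651747 130.        ]]
t 25.4 pos [502.5 -33.7 135.7] rpy [-3.141e+00 -3.000e-03 -1.800e-01] q6 1.68 tool d [  61.5 -239.6    9.3] rz -0.704 tilt fix [-0.0003 -0.0026  0.    ]
```

```bash
python3 steer.py '0 0 0 8.8 -34.2 0 .6;0 0 0 8.8 -34.2 0 .6;0 0 0 8.8 -34.2 0 .6;0 0 0 8.8 -34.2 0 .6;0 0 0 8.8 -34.2 0 .6'|sed -n 5,6p
python3 steer.py '0 0 0 8.8 -34.2 0 .6;0 0 0 8.8 -34.2 9 .6;0 0 -.117 0 0 0 .6;0 0 -.117 0 0 0 .6;0 0 -.117 0 0 0 .6'|sed -n 5,6p
python3 steer.py '0 0 -.117 0 0 0 .6;0 0 -.117 0 0 0 .6;0 0 -.117 0 0 0 .6;0 0 0 0 0 0 .6;0 0 0 0 0 0 .6' |sed -n 5,6p
python3 -c "
from h import *;go(606,191,29,30)"
```

```text
opening: 0.598
grasp_force: 0.0
opening: 0.603
grasp_force: 0.0
opening: 0.602
grasp_force: 0.0
t 26.6 pos [604.6 190.6 124.4] rpy [-3.141e+00  2.000e-03  5.180e-01] q6 1.36 tool d [  1.6   0.4 123.8] rz -0.005 tilt fix [-0.0004  0.0017 -0.    ]
```

```bash
python3 steer.py '0 0 0 1.2 .4 35 .6;0 0 0 0 0 35 .6;0 0 0 0 0 30 .6;0 0 0 0 0 0 .6;0 0 0 0 0 0 .6'|sed -n 2,4p
python3 steer.py '0 0 0 0 0 12 .6;0 0 0 0 0 8 .6;0 0 0 0 0 3 .6;0 0 0 0 0 0 .6;0 0 0 0 0 0 .6'|sed -n 2,4p
python3 steer.py '0 0 0 0 0 0 0;0 0 0 0 0 0 0;0 0 0 0 0 0 0;0 0 0 0 0 0 0;0 0 0 0 0 0 0' 80|sed -n 2,6p
python3 steer.py '0 0 0 0 0 -3 0;0 0 0 0 0 -10 0;0 0 0 0 0 -38 0;0 0 0 0 0 -38 0;0 0 0 0 0 -38 0'|sed -n 5,6p
python3 -c "
from h import *;go(*W(16,40,160),np.degrees(YAW))"
```

```text
eef_pos: [605.0, 190.6, 23.9]
tcp_rot: [-3.141, 0.004, 0.519]
contact_force: [0.6, -0.1, -0.1]
eef_pos: [606.8, 191.2, 2.9]
tcp_rot: [3.141, -0.001, 0.522]
contact_force: [-0.1, -0.5, 1.0]
eef_pos: [607.4, 191.3, 3.5]
tcp_rot: [3.141, -0.002, 0.522]
contact_force: [-0.2, -0.6, 7.2]
opening: 0.398
grasp_force: 79.3
opening: 0.391
grasp_force: 79.5
t 28.3 pos [605.7 190.9 130.9] rpy [-3.141e+00  1.000e-03  5.220e-01] q6 1.35 tool d [-166.7  172.6   -0.5] rz 0.702 tilt fix [-0.0004  0.0014 -0.    ]
```

```bash
python3 steer.py '0 0 0 -20.8 21.6 0 0;0 0 0 -20.8 21.6 0 0;0 0 0 -20.8 21.6 0 0;0 0 0 -20.8 21.6 0 0;0 0 0 -20.8 21.6 0 0'|sed -n 5,6p
python3 steer.py '0 0 0 -20.8 21.6 0 0;0 0 0 -20.8 21.6 0 0;0 0 0 -20.8 21.6 0 0;0 0 .117 0 0 0 0;0 0 .117 0 0 0 0'|sed -n 5,6p
python3 steer.py '0 0 .117 0 0 0 0;0 0 .117 0 0 0 0;0 0 .117 0 0 0 0;0 0 .117 0 0 0 0;0 0 0 0 0 0 0'|sed -n 5,6p
python3 steer.py '0 0 0 0 0 0 0;0 0 0 0 0 0 0'|sed -n 5,6p
python3 -c "
from h import *;go(*W(16,40,98),np.degrees(YAW))
im=r.grab_frame('scene')
cv2.imwrite('pics/q.png',cv2.resize(im[120:320,80:280],None,fx=3,fy=3,interpolation=2)[:,:,::-1])"
```

```text
opening: 0.398
grasp_force: 79.5
opening: 0.394
grasp_force: 79.6
opening: 0.399
grasp_force: 79.6
opening: 0.396
grasp_force: 79.6
t 29.7 pos [548.3 -41.6 129.7] rpy [-3.142 -0.    -0.176] q6 1.67 tool d [-1.1  0.3 60.1] rz 0.004 tilt fix [-0.     -0.0002  0.    ]
```

View pics/q.png

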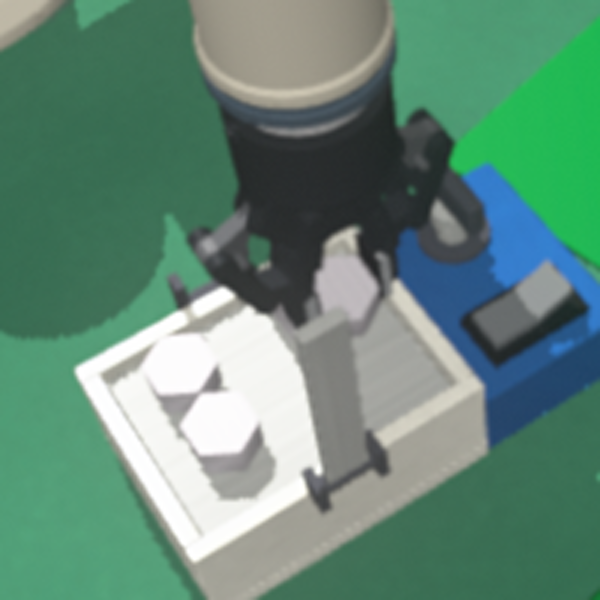

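The last slug is held between the pads (about crop (345,290)), and the other two on the right half stand apart. Lowering.

```bash
python3 steer.py '0 0 0 -1 .3 20 0;0 0 0 0 0 20 0;0 0 0 0 0 11 0;0 0 0 0 0 5 0;0 0 0 0 0 0 0'|sed -n 2,6p
python3 steer.py '0 0 0 0 0 1.5 0;0 0 0 0 0 1 0;0 0 0 0 0 0 0;0 0 0 0 0 0 0'|sed -n 2,6p
python3 steer.py '0 0 0 0 0 1 0;0 0 0 0 0 0 0;0 0 0 0 0 0 0'|sed -n 2,6p
```

```text
eef_pos: [546.7, -41.7, 72.8]
tcp_rot: [3.141, 0.002, -0.179]
contact_force: [-0.3, 0.6, -0.5]
opening: 0.393
grasp_force: 79.5
eef_pos: [547.7, -41.8, 71.8]
tcp_rot: [-3.141, -0.001, -0.18]
contact_force: [-2.1, 0.4, 5.8]
opening: 0.398
grasp_force: 80.2
eef_pos: [547.6, -41.7, 71.4]
tcp_rot: [-3.141, -0.001, -0.18]
contact_force: [-5.5, 1.8, 14.9]
opening: 0.395
grasp_force: 81.1
```

```bash
python3 steer.py '0 0 0 0 0 0 .55;0 0 0 0 0 0 .55;0 0 0 0 0 -12 .55;0 0 0 0 0 -30 .55;0 0 0 0 0 -25 .55' 40|sed -n 2,6p
python3 -c "
from h import *;go(*W(-35,140,165),np.degrees(YAW))"
```

```text
eef_pos: [546.9, -41.7, 138.1]
tcp_rot: [3.141, 0.001, -0.18]
contact_force: [0.6, 0.6, 0.3]
opening: 0.549
grasp_force: 0.0
t 31.2 pos [546.9 -41.7 138.1] rpy [ 3.141e+00  1.000e-03 -1.800e-01] q6 1.67 tool d [ -50.7 -100.1    1.6] rz 0.0 tilt fix [0.0001 0.0013 0.    ]
```

Move above the valve, and check with a picture whether all four lie flat.

```bash
python3 steer.py '0 0 0 -16.9 -33.3 0 .4;0 0 0 -16.9 -33.3 0 .4;0 0 0 -16.9 -33.3 0 .4;0 0 0 0 0 0 .4;0 0 0 0 0 0 .4' |sed -n 2,6p
python3 -c "
from h import *;go(*W(-35,140,117),np.degrees(YAW))
im=r.grab_frame('top');b=r.grab_frame('scene')
A=cv2.resize(im[150:270,300:430],None,fx=3,fy=3,interpolation=2);B=cv2.resize(b[200:320,90:240],None,fx=3,fy=3,interpolation=2)
cv2.imwrite('pics/u.png',np.hstack([A,B])[:,:,::-1])"
```

```text
eef_pos: [515.2, 67.2, 137.8]
tcp_rot: [-3.141, -0.001, -0.177]
contact_force: [0.0, -0.2, -0.1]
opening: 0.399
grasp_force: 0.0
t 31.6 pos [515.2  67.2 137.8] rpy [-3.141e+00 -1.000e-03 -1.770e-01] q6 1.87 tool d [ 0.   1.4 49.2] rz 0.004 tilt fix [-0.0003 -0.0008  0.    ]
```

View pics/u.png

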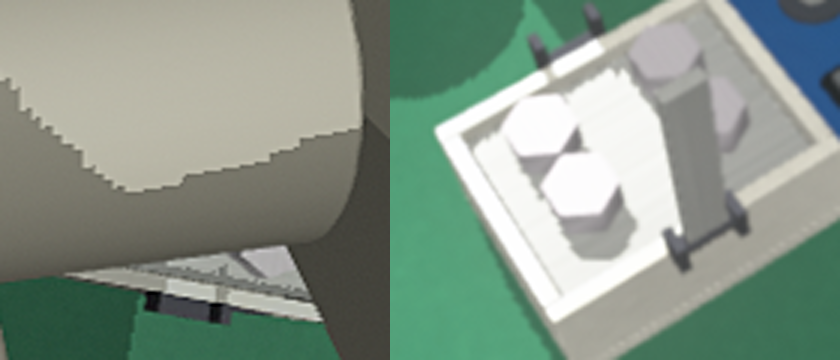

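All four slugs lie flat on the platen, none stacked: two at the right side (543,125) and (580,190), two behind the bar at (665,50) and (725,110). Now for the valve.

```bash
cat >> h.py <<'E'
def sink(ref=None):
    im=cv2.cvtColor(r.grab_frame('scene'),cv2.COLOR_RGB2GRAY)
    if ref: cv2.imwrite('ref.png',im)
    R0=cv2.imread('ref.png',0); P=lambda z: proj('scene',W(16,-40,z))[0]
    a=P(92); x,y=int(a[0])-11,int(a[1])-9; tp=R0[y:y+20,x:x+23]; best=[]
    for s in np.arange(-2,44,1):
        d=P(92-s)-a; q=cv2.getRectSubPix(im,(23,20),(float(x+11+d[0]),float(y+9.5+d[1])))
        best.append((cv2.matchTemplate(q,tp,cv2.TM_CCOEFF_NORMED)[0,0],s))
    b=sorted(best)[::-1][:2]; e=r.sense(); print('sink',[(int(s),round(float(c),3)) for c,s in b],'t',round(e['clock'],2),'w',round(e['tcp_rot'][2]-YAW,3),'z',e['eef_pos'][2].round(1),'F',e['contact_force'].round(1),'tq',e['wrist_torque'].round(2),'open',round(e['opening'],3),round(e['grasp_force'],1))
E
python3 steer.py '0 0 .004 0 1.2 15 .4;0 0 0 0 0 15 .4;0 0 0 0 0 13 .4;0 0 0 0 0 6 .4;0 0 0 0 0 0 .4' 50|sed -n 2,6p
python3 steer.py '0 0 0 0 0 0 0;0 0 0 0 0 0 0;0 0 0 0 0 0 0;0 0 0 0 0 0 0;0 0 0 0 0 0 0' |sed -n 2,6p
python3 -c "
from h import *;sink(1)"
```

```text
eef_pos: [514.6, 63.3, 86.8]
tcp_rot: [3.141, 0.002, -0.186]
contact_force: [-0.7, -0.6, -0.9]
opening: 0.401
grasp_force: 0.0
eef_pos: [516.1, 65.6, 88.8]
tcp_rot: [-3.139, -0.002, -0.185]
contact_force: [2.6, 9.2, -3.7]
opening: 0.127
grasp_force: 52.4
sink [(0, 1.0), (1, 0.986)] t 32.58 w -0.004 z 88.8 F [ 1.3  8.8 -3.9] tq [ 1.21 -0.13  0.14] open 0.129 52.4
```

```bash
python3 steer.py '0 0 0 0 -1 0 0;0 0 -.08 0 0 0 0;0 0 -.08 0 0 0 0;0 0 -.08 0 0 0 0;0 0 -.06 0 0 0 0' |sed -n 2,6p
python3 steer.py '0 0 0 0 0 0 0;0 0 0 0 0 0 0;0 0 0 0 0 0 0;0 0 0 0 0 0 0'>/dev/null
python3 -c "
from h import *;sink()"
```

```text
eef_pos: [516.1, 66.2, 88.9]
tcp_rot: [-3.14, -0.002, 0.119]
contact_force: [0.3, 7.5, 1.6]
opening: 0.126
grasp_force: 53.1
sink [(0, 0.999), (1, 0.988)] t 33.38 w 0.296 z 88.8 F [ 0.7  6.7 -0.1] tq [ 0.82 -0.08  0.27] open 0.125 52.8
```

```bash
python3 steer.py '0 0 -.05 0 0 0 0;0 0 0 0 0 0 0;0 0 0 0 0 0 0;0 0 0 0 0 0 0;0 0 0 0 0 0 0' >/dev/null; python3 -c "
from h import *;sink()"
python3 steer.py '0 0 -.03 0 0 0 0;0 0 0 0 0 0 0;0 0 0 0 0 0 0;0 0 0 0 0 0 0;0 0 0 0 0 0 0' >/dev/null; python3 -c "
from h import *;sink()"
python3 steer.py '0 0 -.03 0 0 0 0;0 0 0 0 0 0 0;0 0 0 0 0 0 0;0 0 0 0 0 0 0;0 0 0 0 0 0 0' >/dev/null; python3 -c "
from h import *;sink()"
```

```text
sink [(1, 0.994), (0, 0.992)] t 33.85 w 0.346 z 88.8 F [-0.2  7.   0.2] tq [0.91 0.03 0.3 ] open 0.124 53.0
sink [(1, 0.996), (0, 0.984)] t 34.32 w 0.376 z 88.9 F [-1.1  6.6  0.1] tq [0.99 0.02 0.23] open 0.125 53.0
sink [(1, 0.995), (2, 0.982)] t 34.78 w 0.406 z 88.9 F [-0.8  7.1  1. ] tq [1.04 0.03 0.19] open 0.122 53.0
```

```bash
python3 steer.py '0 0 0 0 0 0 0;0 0 0 0 0 0 0;0 0 0 0 0 0 0;0 0 0 0 0 0 0;0 0 0 0 0 0 0' >/dev/null; python3 -c "
from h import *;sink()"
python3 steer.py '0 0 -.03 0 0 0 0;0 0 0 0 0 0 0;0 0 0 0 0 0 0;0 0 0 0 0 0 0;0 0 0 0 0 0 0' >/dev/null; python3 -c "
from h import *;sink()"
python3 steer.py '0 0 0 0 0 0 0;0 0 0 0 0 0 0;0 0 0 0 0 0 0;0 0 0 0 0 0 0;0 0 0 0 0 0 0' >/dev/null; python3 -c "
from h import *;sink()"
```

```text
sink [(1, 0.995), (2, 0.982)] t 35.25 w 0.406 z 88.9 F [-0.8  7.8  0.4] tq [1.06 0.07 0.17] open 0.13 53.0
sink [(1, 0.995), (2, 0.985)] t 35.72 w 0.436 z 88.9 F [-0.8  7.2  0.6] tq [1.07 0.03 0.19] open 0.131 53.0
sink [(1, 0.995), (2, 0.985)] t 36.18 w 0.436 z 88.9 F [-0.2  7.   1. ] tq [1.07 0.01 0.13] open 0.124 53.0
```

```bash
python3 steer.py '0 0 -.03 0 0 0 0;0 0 0 0 0 0 0;0 0 0 0 0 0 0;0 0 0 0 0 0 0;0 0 0 0 0 0 0' >/dev/null; python3 -c "
from h import *;sink()"
python3 steer.py '0 0 -.03 0 0 0 0;0 0 0 0 0 0 0;0 0 0 0 0 0 0;0 0 0 0 0 0 0;0 0 0 0 0 0 0' >/dev/null; python3 -c "
from h import *;sink()"
python3 steer.py '0 0 0 0 0 0 0;0 0 0 0 0 0 0;0 0 0 0 0 0 0;0 0 0 0 0 0 0;0 0 0 0 0 0 0' >/dev/null; python3 -c "
from h import *;sink()"
```

```text
sink [(1, 0.995), (2, 0.986)] t 36.65 w 0.466 z 88.9 F [-0.7  7.9  0.9] tq [1.11 0.01 0.14] open 0.127 53.0
sink [(4, 0.992), (3, 0.984)] t 37.12 w 0.496 z 88.9 F [-0.5  8.8  1.7] tq [1.11 0.07 0.07] open 0.126 53.1
sink [(7, 0.994), (8, 0.984)] t 37.58 w 0.496 z 88.9 F [-0.4  8.9  1.2] tq [1.17 0.01 0.09] open 0.127 53.0
```

```bash
python3 steer.py '0 0 .015 0 0 0 0;0 0 0 0 0 0 0;0 0 0 0 0 0 0;0 0 0 0 0 0 0;0 0 0 0 0 0 0' >/dev/null; python3 -c "
from h import *;sink()"
for i in 1 2; do python3 steer.py '0 0 0 0 0 0 0;0 0 0 0 0 0 0;0 0 0 0 0 0 0;0 0 0 0 0 0 0;0 0 0 0 0 0 0' >/dev/null; python3 steer.py '0 0 0 0 0 0 0;0 0 0 0 0 0 0;0 0 0 0 0 0 0;0 0 0 0 0 0 0;0 0 0 0 0 0 0' >/dev/null; python3 -c "
from h import *;sink()"; done
```

```text
sink [(11, 0.986), (12, 0.985)] t 38.05 w 0.481 z 88.9 F [-0.8  8.3  0.2] tq [1.16 0.07 0.08] open 0.125 53.0
sink [(18, 0.985), (17, 0.983)] t 38.93 w 0.481 z 88.9 F [-0.7  8.2  1.5] tq [1.14 0.07 0.06] open 0.125 53.0
sink [(24, 0.981), (23, 0.975)] t 39.82 w 0.481 z 89.0 F [0.4 7.8 0.8] tq [1.15 0.02 0.07] open 0.129 53.0
```

```bash
for i in 1 2 3 4; do python3 steer.py '0 0 0 0 0 0 0;0 0 0 0 0 0 0;0 0 0 0 0 0 0;0 0 0 0 0 0 0;0 0 0 0 0 0 0' >/dev/null; python3 steer.py '0 0 0 0 0 0 0;0 0 0 0 0 0 0;0 0 0 0 0 0 0;0 0 0 0 0 0 0;0 0 0 0 0 0 0' >/dev/null; python3 -c "
from h import *;sink()"; done
```

```text
sink [(30, 0.98), (29, 0.972)] t 40.7 w 0.481 z 88.9 F [-1.2  9.1  1.2] tq [1.12 0.08 0.01] open 0.125 53.0
sink [(36, 0.974), (37, 0.96)] t 41.58 w 0.481 z 88.9 F [0.3 7.8 0.6] tq [ 1.15  0.07 -0.01] open 0.129 53.0
sink [(39, 0.969), (38, 0.967)] t 42.47 w 0.481 z 88.9 F [-0.3  8.1  1.2] tq [1.18 0.05 0.06] open 0.126 53.0
sink [(39, 0.969), (38, 0.967)] t 43.35 w 0.481 z 88.9 F [0.2 7.8 1.4] tq [1.17 0.07 0.09] open 0.125 53.0
```

The platen is at the bottom. Closing the valve against its stop.

```bash
python3 steer.py '0 0 .1 0 0 0 0;0 0 .1 0 0 0 0;0 0 .1 0 0 0 0;0 0 .1 0 0 0 0;0 0 .08 0 0 0 0' >/dev/null; python3 -c "
from h import *;sink()"
python3 steer.py '0 0 .03 0 0 0 0;0 0 0 0 0 0 0;0 0 0 0 0 0 0' >/dev/null; python3 -c "
from h import *;sink()"
python3 steer.py '0 0 .03 0 0 0 0;0 0 0 0 0 0 0;0 0 0 0 0 0 0' >/dev/null; python3 -c "
from h import *;sink()"
```

```text
sink [(39, 0.97), (38, 0.968)] t 43.82 w -0.008 z 88.9 F [0.2 3.7 1.5] tq [0.29 0.14 0.3 ] open 0.128 53.3
sink [(39, 0.97), (38, 0.968)] t 44.12 w -0.025 z 88.9 F [-1.   4.9  6.2] tq [0.51 0.32 0.92] open 0.13 56.1
sink [(39, 0.97), (38, 0.968)] t 44.42 w -0.054 z 88.9 F [-0.7  4.9  7.8] tq [0.65 0.39 1.42] open 0.125 66.8
```

```bash
python3 steer.py '0 0 0 0 0 0 .35;0 0 0 0 0 0 .35;0 0 0 0 0 0 .35;0 0 0 0 0 -35 .35;0 0 0 0 0 -35 .35' >/dev/null
python3 steer.py '0 0 0 0 0 -35 0;0 0 0 0 0 0 0;0 0 0 0 0 0 0' 40|sed -n 2,6p
python3 - <<'E'
from h import *
go(*W(121,140,222),np.degrees(YAW))
def C(th,rho=110,o=2): return np.array([75-rho*np.cos(th)+o*np.sin(th)+11, 87+rho*np.sin(th)+o*np.cos(th)+22])
p=None
for th in [1.75,1.64,1.5,1.35,1.2,1.05,.9,.75,.6,.45,.3,.15,.05,0,-.02]:
    q=C(th); print(th,q.round(1),None if p is None else (q-p).round(1)); p=q
E
```

```text
eef_pos: [516.8, 65.4, 195.0]
tcp_rot: [-3.14, -0.004, -0.239]
contact_force: [-0.0, -0.3, -1.1]
opening: -0.001
grasp_force: 0.0
t 45.1 pos [516.8  65.4 195. ] rpy [-3.14  -0.004 -0.239] q6 1.93 tool d [153.8  -9.1   2. ] rz -0.059 tilt fix [-0.0015 -0.0044  0.    ]
1.75 [107.6 216.9] None
1.64 [ 95.6 218.6] [-12.    1.7]
1.5 [ 80.2 218.9] [-15.4   0.3]
1.35 [ 63.9 216.8] [-16.4  -2.1]
1.2 [ 48.  212.2] [-15.9  -4.5]
1.05 [ 33.  205.4] [-15.   -6.8]
0.9 [ 19.2 196.4] [-13.8  -9. ]
0.75 [  6.9 185.4] [-12.3 -11. ]
0.6 [ -3.7 172.8] [-10.5 -12.7]
0.45 [-12.2 158.6] [ -8.5 -14.1]
0.3 [-18.5 143.4] [ -6.3 -15.2]
0.15 [-22.5 127.4] [ -4. -16.]
0.05 [-23.8 116.5] [ -1.3 -10.9]
0 [-24. 111.] [-0.2 -5.5]
-0.02 [-24.  108.8] [-0.  -2.2]
```

```bash
python3 steer.py '0 0 -.059 0 0 0 0;0 0 0 38.5 0 0 0;0 0 0 38.5 0 0 0;0 0 0 38.5 0 0 0;0 0 0 38.5 0 0 0' >/dev/null
python3 steer.py '0 0 0 0 35 0 0;0 0 0 0 35 0 0;0 0 0 0 35 0 0;0 0 0 0 35 0 0;0 0 0 0 0 0 0' |sed -n 2,4p
python3 steer.py '0 0 0 0 0 0 0;0 0 0 0 0 0 0' >/dev/null
python3 -c "
from h import *
go(*W(107.6,0,216.9),np.degrees(YAW))"
```

```text
eef_pos: [639.6, -105.4, 190.7]
tcp_rot: [3.139, 0.003, -0.183]
contact_force: [-0.1, 0.1, 0.1]
t 46.1 pos [641.2 -99.8 191.6] rpy [-3.141e+00  2.000e-03 -1.810e-01] q6 1.59 tool d [-11.2  -0.2   3.1] rz -0.001 tilt fix [-0.0003  0.0018 -0.    ]
```

```bash
python3 steer.py '0 0 0 -11 0 3 0;0 0 0 -6 0 -1 0;0 0 0 -6 0 -1 0;0 0 0 -7.7 0 0 0;0 0 0 -7.7 0 0 0' |sed -n 2,4p
python3 steer.py '0 0 0 -8.2 0 1 0;0 0 0 -8.2 0 1 0;0 0 0 -8 0 2.2 0;0 0 0 -8 0 2.3 0;0 0 0 0 0 0 0' |sed -n 2,4p
python3 -c "
from h import *
go(*W(48,0,212.2),np.degrees(YAW))"
```

```text
eef_pos: [604.1, -92.2, 192.2]
tcp_rot: [-3.141, -0.001, -0.179]
contact_force: [3.1, -0.3, 0.2]
eef_pos: [569.8, -86.9, 184.8]
tcp_rot: [3.141, 0.002, -0.18]
contact_force: [0.6, 0.5, 0.4]
t 46.9 pos [569.8 -86.9 184.8] rpy [ 3.141e+00  2.000e-03 -1.800e-01] q6 1.6 tool d [ 1.7 -0.4  1. ] rz 0.0 tilt fix [0.0002 0.0023 0.    ]
```

```bash
python3 steer.py '0 0 0 -7.5 0 3.4 0;0 0 0 -7.5 0 3.4 0;0 0 0 -6.9 0 4.5 0;0 0 0 -6.9 0 4.5 0;0 0 0 0 0 0 0' |sed -n 2,4p
python3 steer.py '0 0 0 -6.2 0 5.5 0;0 0 0 -6.2 0 5.5 0;0 0 0 -5.2 0 6.3 0;0 0 0 -5.2 0 6.4 0;0 0 0 0 0 0 0' |sed -n 2,4p
python3 -c "
from h import *
go(*W(-3.7,0,172.8),np.degrees(YAW))"
python3 steer.py '0 0 0 -4.2 0 7 0;0 0 0 -4.3 0 7.1 0;0 0 0 -3.1 0 7.6 0;0 0 0 -3.2 0 7.6 0;0 0 0 0 0 0 0' |sed -n 2,4p
python3 -c "
from h import *
go(*W(-18.5,0,143.4),np.degrees(YAW))"
```

```text
eef_pos: [541.3, -81.7, 168.1]
tcp_rot: [3.141, 0.003, -0.18]
contact_force: [-0.9, 1.0, -0.0]
eef_pos: [519.1, -77.6, 144.1]
tcp_rot: [3.142, 0.003, -0.18]
contact_force: [-0.1, -0.0, -0.1]
t 47.8 pos [519.1 -77.6 144.1] rpy [ 3.142e+00  3.000e-03 -1.800e-01] q6 1.6 tool d [ 1.5 -0.3 -0.3] rz 0.0 tilt fix [0.0001 0.0033 0.    ]
eef_pos: [505.0, -75.0, 114.7]
tcp_rot: [3.142, 0.003, -0.18]
contact_force: [-0.2, -0.2, -0.4]
t 48.2 pos [505.  -75.  114.7] rpy [ 3.142e+00  3.000e-03 -1.800e-01] q6 1.6 tool d [ 1.1 -0.3 -0.3] rz 0.0 tilt fix [0.0001 0.0031 0.    ]
```

```bash
python3 steer.py '0 0 0 -2 0 8 0;0 0 0 -2 0 8 0;0 0 0 -1 0 5 0;0 0 0 0 0 5 0;0 0 0 0 0 0 0' |sed -n 2,4p
python3 steer.py '0 0 0 0 0 3 0;0 0 0 0 0 0 0;0 0 0 0 0 0 0' |sed -n 2,4p
python3 steer.py '0 0 0 0 0 2 0;0 0 0 0 0 0 0;0 0 0 0 0 0 0' |sed -n 2,4p
```

```text
eef_pos: [501.1, -74.3, 89.4]
tcp_rot: [3.142, 0.002, -0.18]
contact_force: [0.2, 0.4, 0.5]
eef_pos: [501.9, -74.4, 87.6]
tcp_rot: [3.142, -0.0, -0.18]
contact_force: [-1.0, -1.5, 0.8]
eef_pos: [501.9, -74.4, 85.6]
tcp_rot: [-3.142, -0.0, -0.18]
contact_force: [-0.0, 0.2, -0.7]
```

```bash
python3 steer.py '0 0 0 0 0 1 0;0 0 0 0 0 0 0;0 0 0 0 0 0 0' |sed -n 2,4p
python3 steer.py '0 0 0 0 0 1 0;0 0 0 0 0 0 0;0 0 0 0 0 0 0' |sed -n 2,4p
python3 steer.py '0 0 0 0 0 1 0;0 0 0 0 0 0 0;0 0 0 0 0 0 0' |sed -n 2,4p
```

```text
eef_pos: [501.8, -74.4, 84.6]
tcp_rot: [-3.142, -0.0, -0.18]
contact_force: [-0.7, -1.1, -1.1]
eef_pos: [501.9, -74.4, 84.3]
tcp_rot: [-3.142, -0.0, -0.18]
contact_force: [-3.2, 0.2, 11.6]
eef_pos: [501.9, -74.4, 84.2]
tcp_rot: [-3.142, -0.0, -0.18]
contact_force: [-7.4, 1.6, 24.8]
```

```bash
python3 steer.py '0 0 0 0 0 -5 0;0 0 0 0 0 -25 0;0 0 0 0 0 -30 0;0 0 0 0 0 0 0;0 0 0 0 0 0 0' |sed -n 2,4p
python3 -c "
from h import *
go(*W(38,170,130),np.degrees(YAW))"
```

```text
eef_pos: [503.1, -74.6, 144.1]
tcp_rot: [-3.141, -0.004, -0.18]
contact_force: [0.1, 1.2, -0.6]
t 50.2 pos [503.1 -74.6 144.1] rpy [-3.141 -0.004 -0.18 ] q6 1.6 tool d [  59.4 -170.3   42.7] rz 0.0 tilt fix [-0.0001 -0.0036  0.    ]
```

```bash
python3 steer.py '0 0 0 12 -34 0 0;0 0 0 12 -34 0 0;0 0 0 12 -34 0 0;0 0 0 12 -34 0 0;0 0 0 12 -34 0 0' >/dev/null
python3 steer.py '0 0 0 0 0 20 0;0 0 0 0 0 20 0;0 0 0 0 0 0 0;0 0 0 0 0 0 0' |sed -n 2,4p
python3 -c "
from h import *
go(*W(38,170,108),np.degrees(YAW))"
```

```text
eef_pos: [589.6, 81.9, 100.7]
tcp_rot: [3.14, 0.004, -0.18]
contact_force: [-0.7, -0.0, 1.5]
t 51.0 pos [589.6  81.9 100.7] rpy [ 3.14   0.004 -0.18 ] q6 1.89 tool d [ 2.5 -0.8 21.1] rz 0.0 tilt fix [0.0014 0.0041 0.    ]
```

```bash
python3 steer.py '0 0 0 1 -.5 8 0;0 0 0 0 0 6 0;0 0 0 0 0 3 0;0 0 0 0 0 0 0;0 0 0 0 0 0 0' |sed -n 2,4p
python3 steer.py '0 0 0 0 0 2 0;0 0 0 0 0 0 0;0 0 0 0 0 0 0' |sed -n 2,4p
python3 steer.py '0 0 0 0 0 2 0;0 0 0 0 0 0 0;0 0 0 0 0 0 0' |sed -n 2,4p
python3 steer.py '0 0 0 0 0 2 0;0 0 0 0 0 0 0;0 0 0 0 0 0 0' |sed -n 2,4p
```

```text
eef_pos: [592.4, 82.2, 85.7]
tcp_rot: [-3.142, -0.0, -0.181]
contact_force: [-0.2, -0.1, -0.3]
eef_pos: [592.5, 82.4, 83.8]
tcp_rot: [-3.142, -0.0, -0.18]
contact_force: [-0.0, 0.4, 0.4]
eef_pos: [592.3, 82.4, 81.5]
tcp_rot: [3.142, 0.0, -0.18]
contact_force: [0.4, 0.7, 0.1]
eef_pos: [592.3, 82.4, 79.4]
tcp_rot: [3.142, 0.0, -0.18]
contact_force: [0.1, 0.1, 0.2]
```

```bash
python3 steer.py '0 0 0 0 0 2 0;0 0 0 0 0 0 0;0 0 0 0 0 0 0' |sed -n 2,4p
python3 steer.py '0 0 0 0 0 2 0;0 0 0 0 0 0 0;0 0 0 0 0 0 0' |sed -n 2,4p
python3 steer.py '0 0 0 0 0 1.5 0;0 0 0 0 0 0 0;0 0 0 0 0 0 0' |sed -n 2,4p
python3 steer.py '0 0 0 0 0 1 0;0 0 0 0 0 0 0;0 0 0 0 0 0 0' |sed -n 2,4p
```

```text
eef_pos: [592.5, 82.4, 77.5]
tcp_rot: [-3.142, -0.0, -0.18]
contact_force: [-0.4, 0.1, 0.6]
eef_pos: [592.5, 82.4, 75.5]
tcp_rot: [-3.142, -0.0, -0.18]
contact_force: [0.3, -0.7, 1.5]
eef_pos: [592.2, 82.3, 73.9]
tcp_rot: [3.141, 0.0, -0.18]
contact_force: [0.3, -0.7, 0.4]
eef_pos: [592.3, 82.3, 72.9]
tcp_rot: [3.141, 0.0, -0.18]
contact_force: [-0.6, 0.5, -0.2]
```

```bash
python3 steer.py '0 0 0 0 0 1 0;0 0 0 0 0 0 0;0 0 0 0 0 0 0' |sed -n 2,4p
python3 steer.py '0 0 0 0 0 1 0;0 0 0 0 0 0 0;0 0 0 0 0 0 0' |sed -n 2,4p
python3 steer.py '0 0 0 0 0 1 0;0 0 0 0 0 0 0;0 0 0 0 0 0 0' |sed -n 2,4p
```

```text
eef_pos: [592.4, 82.4, 72.0]
tcp_rot: [3.142, 0.0, -0.18]
contact_force: [0.8, -0.4, -0.0]
eef_pos: [592.3, 82.4, 71.0]
tcp_rot: [3.142, 0.0, -0.18]
contact_force: [0.2, -0.1, 0.6]
eef_pos: [592.3, 82.4, 70.0]
tcp_rot: [3.142, 0.0, -0.18]
contact_force: [-0.2, 0.5, -0.7]
```

```bash
python3 steer.py '0 0 0 0 0 -20 0;0 0 0 0 0 -40 0;0 0 0 0 0 -40 0;0 0 0 -20 -35 0 0;0 0 0 -20 -35 0 0' |sed -n 2,4p
python3 steer.py '0 0 0 -20 -35 0 0;0 0 0 -20 -35 0 0;0 0 0 -20 -35 0 0;0 0 0 0 0 0 0;0 0 0 0 0 0 0' |sed -n 2,4p
python3 -c "
from h import *
im=r.grab_frame('scene')
v=im[130:330,90:370].copy()
cv2.imwrite('pics/z.png',cv2.resize(v,None,fx=2.85,fy=2.85,interpolation=2)[:,:,::-1])
print((proj('scene',[W(38,168,86),W(38,112,78),W(-35,140,116)])-[90,130])*2.85)"
```

```text
eef_pos: [567.8, 158.3, 173.2]
tcp_rot: [-3.139, -0.006, -0.184]
contact_force: [0.2, 1.1, -0.7]
eef_pos: [524.5, 274.4, 170.1]
tcp_rot: [-3.142, -0.0, -0.176]
contact_force: [0.1, -0.2, -0.4]
[[505.70793065 224.31895543]
 [428.62279291 278.12803731]
 [395.79691865 136.53640238]]
```

View pics/z.png

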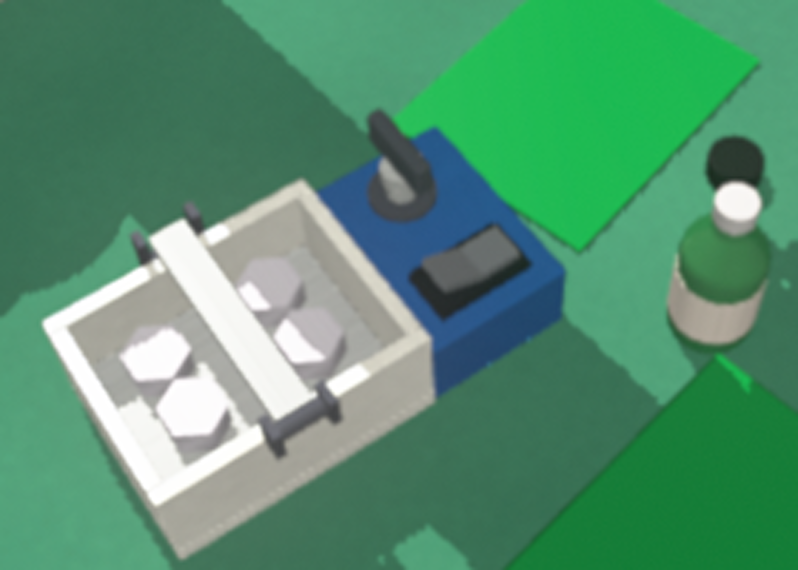

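The final view shows four slugs side by side on the lowered platen and the bar level in its fork at about (175,235). The valve handle is back along the press's x. The rocker's left end (505,245) has sunk between the cheeks while its right end (430,270) stands up, so it is on. The bottle is standing, and the arm is clear of everything.

```bash
python3 -c "
from rig import r
print(r.sign_off())"
```

```text
the job is handed in; nothing more can be done
None
```

The job is handed in, but no verdict came back: all four slugs are on the platen, it sank at about 7 mm/s to the bottom, the valve is closed, the bar rests in its catch, the rocker is on and the bottle stands.

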